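Put the reject bin away in the push-to-open quarantine locker

TASK

Put the blue bin with its rejected bush away in the low quarantine locker, in the bay whose door has no lock: press the door in near its free edge until the catch lets go and the door springs ajar, swing it wide open, and slide the bin in lengthwise, upright, until no part of it stands out of the front. Then swing the door shut and press it home so that the catch holds it, with the bush still in the bin and the ring gauge, the plug gauge and the micrometer left where they lie.

Things in the scene. Friction and masses are not known exactly. Their poses are not given: they have to be found in the camera images.
- locker: Low grey sheet-steel bench locker, fixed: 180 mm deep (x), 252 wide (y), 76 high. Origin: centre of its underside; x points into the locker (away from the doors), y to the left as one faces it. Frame front plane at x = -90 mm; fronts of the two closed doors at x = -106.5. The roof (70 to 76 mm up) begins at the frame plane. The right door has a round key lock and is locked: it does not move.
- locker_door (a joint): Left door, hinged upright at its left edge, no handle or lock. Rad: 0 shut, grows as it swings out toward the robot, 2.0 fully open, -0.053 pressed in to its stop. Pressed to the stop (6 mm at the free edge, about 5 N; 8 to 15 N is plenty) and let go, it springs ajar to 0.3 to 0.37. The hinge is stiff: elsewhere the door stays where it is left.
- catch_plunger (a joint): Push catch: black 8 mm round tip on a rod that comes out of the partition behind the door's free edge, 22 mm above the table. Metres: 0 held in, 0.0415 sprung out, -0.006 at the stop. Each press of the door to its stop switches it: held, then let go, then held. So to shut, swing the door to the plunger, press it to the stop once and let go; it then stays at 0.
- door_press (a point): Point to press: on the left door's front face, 105 mm from the hinge line (15 mm from the free edge), 55 mm above the table. Moves with the door. x points through the door from front to back (into the locker when shut), y along the door toward the hinge.
- door_hinge (a point): Point on the door's hinge line, which is the front left edge of the door, 55 mm above the table; axes as door_press. The white door panel runs from here 120 mm to its free edge at the middle of the locker, is 10 mm thick behind its front face and spans 3 to 74 mm above the table. Shut, its back lies 6.5 mm off the frame on a soft foam seal that does not hinder the fingers.
- bay_home (a point): Where the bin's centre is when its near end is exactly level with the frame's front plane: 64 mm inside that plane, mid-width of the left bay, 28 mm above the table; axes as the locker's. The bay is 104 mm wide, 70 high and goes on 40 mm deeper than such a bin; it has no floor or sill (the bin slides on the table). A 24 mm partition stands on its right.
- bin_center (a point): Centre of the loose dark blue bin, half-way up (28 mm above its underside). Open-topped, 74 mm wide (x), 134 long (y), 56 high (z); end walls 4 mm thick, their outer faces 64 mm from the centre; side walls' outer faces 34 mm from it. About 0.2 kg. The +y end is the one nearer the robot at the start; that half is empty.
- bush_center (a point): Centre of the rejected turned aluminium bush lying loose in the far half of the bin, flange down: 48 mm across the flange, 28 mm high.
- ring_center (a point): Centre of a steel ring gauge, 64 mm across, 20 high, lying left of the work. Leave it.
- plug_center (a point): Centre of a plug gauge, 112 mm long, 25 thick, lying left of the work. Leave it.
- micrometer_center (a point): Middle of a micrometer with a blue bow, 158 mm long, 55 wide, 20 thick, lying on the right. Leave it.
Mind the look-alikes: they are no part of the job. There is more than one size of the part that bears bin_center; the job needs the smaller.

How it is judged:
By the outcome, as a careful person would: the job done as asked, in the order asked, and still so for the second after the job is handed in, with the robot touching nothing.
It also fails if it takes over 67 s, if anything falls off the work surface, if the arm or the gripper's body presses on something with over 40 N, if the wrist force passes 120 N, or if a joint passes its speed limit or range.

ROBOT

A 6-joint arm with a two-finger parallel gripper is mounted at the origin on a cart in front of the work surface, level with it; the furniture and walls round the work are solid. World frame = base frame: x ahead of the robot, y to its left, z up, the work surface at z = 0. Lengths are in mm, angles in rad, forces in N, time in s.
With the tool pointing down it reaches from about 325 to 875 mm from the base axis. Payload 4.4 kg.
Tool frame: the origin (TCP) lies between the finger pads; the fingertips stand 17 mm ahead of it and the grasp point (between the pads) lies 2 mm behind it; z points along the fingers, y is the direction in which the jaws open and shut (so a half turn about z gives the same grasp; the last joint's range is limited). The gripper opens to 85 mm and grips with 20 to 120 N. Pads are 22 mm wide; open, the fingers measure 114 mm over their backs; the gripper's body (76 mm by 85 mm) begins 54 mm behind the grasp point. The pads swing forward as they close: fully open they stand 13 mm farther back than shut.
Start: joints at [1.093, 0.207, 1.542, -0, 1.393, -0.15], TCP at [185.137, 544.382, 248.282] pointing down, gripper open.
Joint ranges: [-2.73, 2.73], [-0.86, 2.22], [0.23, 2.46], [-1.11, 4.25], [0.08, 2.63], [-2.82, 2.82]. Speed limits (rad/s): [2.79, 2.79, 3.14, 3.14, 3.14, 3.14].

INTERFACE

Orientations are given as a unit quaternion [x, y, z, w].
In Python, from station import * gives the robot as it stands.
- The arm moves only by the shell command python3 -m crank 'ROWS'. ROWS is JSON, a list that holds one entry, the list of rows, each a list of 7 numbers: the turn, a rotation vector about the tool's x, y, z in units of 5 degrees (1.0 is 5 degrees), then the shift along the tool's x, y, z in mm, then the finger opening in mm, from 0 to 85.4. In form: [[[ax, ay, az, dx, dy, dz, jaw], ...]]. A call has 1 to 8 rows; each row shifts and turns the pose as measured when the row begins, along the tool's axes as they then stand; what a row does not reach is not made up. A row lasts 1/12 s, in which the tool goes at most 41.7 mm and 7.16 degrees, less where a joint would pass 70% of its speed; a pose out of reach is approached as far as the arm can. A call with a gripper value outside its range is refused whole. The fingers move at their own pace and stop on an object; the grip force is fixed at half the most. Time passes only in rows, so rows that do not move let the fingers close. It gives the time, the measured TCP pose, the force and the opening at its end, in the units of the state.
- get_obs(): the state, without advancing time (a new reading comes with each control period).
- get_image(name): name is "side" or "top" or "wrist"; returns a dict with "color" (480x640x3 uint8, blue, green, red), "range_z" (480x640 float32, mm along the optical axis (not along the pixel's ray), 0 where there is no reading), "K" (3x3 intrinsics, pixels), "R" (3x3) and "t" (3): a world point X has camera coordinates R X + t; the wrist camera has in their place "mount" (4x4, takes a point from camera to tool coordinates, whose origin is the TCP and whose axes are the flange's). Camera axes: x right, y down, z forward; pixel columns grow to the right and rows downward; lengths in mm; the calibration is good to about 2 mm. A picture is of the moment at which its call begins: read the wrist's pose just before it.
- finish_job(): hands the job in, once; it reports no verdict.
Trained networks look in a picture, given as the dict that the camera call returned (one of the last four; its "shot" number tells which), for a name from the list of things; names that differ only in an ending like _2 or _b are one class to them, and where a whole thing is asked for, a point or a joint stands for the part that bears it (a point fixed in the world has none). Each returns a list of dicts, best first, with "p" (0 to 1); they miss things now and then, are a little off and sometimes report something else, mostly with a low value. They report only what shows in the picture. A call takes as long as a camera call. They do not tell look-alikes from the thing itself.
- regions_of(target, picture): "mask" (480x640 bool, what is visible of it) and "extent" ([left, top, right, bottom] in pixels, round what is visible of it).
The state is a dict: "t": time; "joints": joint angles; "joint_vel": joint speeds; "joint_efforts": joint torques, N m; "position": TCP position; "orientation": TCP orientation; "wrist_force": force on the tool from outside, world axes, zero at the start; "wrist_torque": the same for the moment, N m; "grip_width": finger opening in mm.
Only numpy, scipy, OpenCV 4.12 (cv2) and the standard library are available. Lean on these libraries where they do the work, as an engineer would, in place of code of your own. Each camera call takes 0.05 s, during which the arm holds its last target.

## Working session

There is one attempt and no reset: what is moved stays moved. The work goes in short steps, Python scripts to look and compute and a shell command to move; the robot and the scene stay as the last step left them, time stands still between calls to the robot, and variables do not carry over. Pictures are saved under pics/ and viewed, and the job is handed in when it is done.

```bash
mkdir -p pics; ls; cat > h.py <<'E'
from station import *
import numpy as np, cv2
from scipy.spatial.transform import Rotation as Ro
def cam(n):
    o=get_obs(); im=get_image(n)
    if n=="wrist":
        T=np.eye(4);T[:3,:3]=Ro.from_quat(o["orientation"]).as_matrix();T[:3,3]=o["position"]
        M=T@np.array(im["mount"]);
    else:
        M=np.eye(4);R=np.array(im["R"]);M[:3,:3]=R.T;M[:3,3]=-R.T@np.array(im["t"])
    im["M"]=M
    return im
def pts(im):
    z=im["range_z"];K=np.array(im["K"]);v,u=np.mgrid[0:480,0:640]
    P=np.stack([(u-K[0,2])/K[0,0]*z,(v-K[1,2])/K[1,1]*z,z],-1)
    W=P@im["M"][:3,:3].T+im["M"][:3,3]; W[z<=0]=np.nan
    return W
def px(im,X):
    M=im["M"];K=np.array(im["K"]);c=M[:3,:3].T@(np.array(X)-M[:3,3]);return (K@c)[:2]/c[2]
def st():
    o=get_obs();print(o["t"],np.round(o["position"],1),np.round(o["orientation"],4),np.round(o["joints"],3),np.round(o["wrist_force"],1),o["grip_width"])
E
python3 - <<'E'
from h import *
st()
for n in ["side","top","wrist"]:
    im=cam(n);cv2.imwrite(f"pics/{n}0.png",im["color"])
    print(n,np.round(im["M"],3).tolist(),np.round(im["K"],1).tolist())
    for t in ["locker","bin_center","locker_door","bush_center"]:
        for r in regions_of(t,im):
            if r["p"]<.2: continue
            W=pts(im)[r["mask"]];print(t,round(r["p"],2),r["extent"],np.round(np.nanmedian(W,0)),np.round(np.nanpercentile(W,2,0)),np.round(np.nanpercentile(W,98,0)))
E
```

```text
pics
0.0 [184.8 543.7 247.1] [ 1.632e-01  9.866e-01 -1.100e-03 -4.000e-04] [ 1.092  0.207  1.543  0.     1.394 -0.15 ] [0.1 0.2 0.1] 85.04540054393932
side [[0.947, -0.165, 0.275, 229.111], [-0.32, -0.538, 0.78, -901.998], [0.019, -0.826, -0.563, 742.201], [0.0, 0.0, 0.0, 1.0]] [[507.5, 0.0, 320.3], [0.0, 507.5, 244.0], [0.0, 0.0, 1.0]]
locker 0.87 [320.9, 199.0, 431.7, 284.7] [690.   3.  72.] [603. -67.   3.] [798. 180.  76.]
bin_center 0.88 [241.0, 305.4, 342.2, 397.2] [ 412. -240.   36.] [ 338. -337.    1.] [ 475. -159.   73.]
bin_center 0.71 [273.2, 264.0, 339.5, 308.7] [490. -68.  31.] [ 427. -121.    0.] [558. -15.  55.]
locker_door 0.77 [320.7, 205.6, 339.0, 250.9] [613. 127.  50.] [609.  74.   9.] [622. 191.  73.]
bush_center 0.54 [308.3, 282.1, 323.9, 290.5] [521. -67.  26.] [ 504. -113.    9.] [542. -44.  53.]
top [[0.015, -0.999, 0.051, 474.306], [-1.0, -0.015, 0.001, 23.973], [-0.0, -0.051, -0.999, 1281.468], [0.0, 0.0, 0.0, 1.0]] [[508.8, 0.0, 320.4], [0.0, 508.8, 242.9], [0.0, 0.0, 1.0]]
locker 0.93 [249.6, 127.1, 360.6, 222.2] [704.  65.  76.] [608. -55.  44.] [801. 186.  81.]
bin_center 0.83 [333.1, 233.4, 382.0, 292.7] [484. -68.   6.] [ 428. -116.   -1.] [560. -19.  59.]
bin_center 0.59 [395.4, 264.5, 477.7, 332.1] [ 405. -257.    7.] [ 339. -333.    0.] [ 474. -168.   77.]
locker_door 0.65 [250.6, 200.7, 298.9, 212.3] [616. 133.  72.] [610.  78.   9.] [625. 192.  78.]
bush_center 0.49 [348.2, 241.9, 371.6, 262.1] [518. -72.  10.] [496. -96.   2.] [540. -54.  34.]
wrist [[0.322, 0.911, 0.256, 121.523], [0.947, -0.31, -0.087, 565.894], [0.0, 0.27, -0.963, 373.16], [0.0, 0.0, 0.0, 1.0]] [[357.0, 0.0, 321.8], [0.0, 357.0, 236.0], [0.0, 0.0, 1.0]]
```

View pics/side0.png

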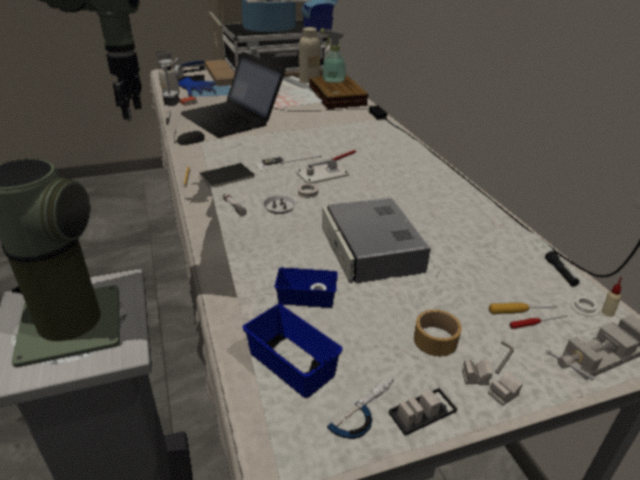

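View pics/top0.png

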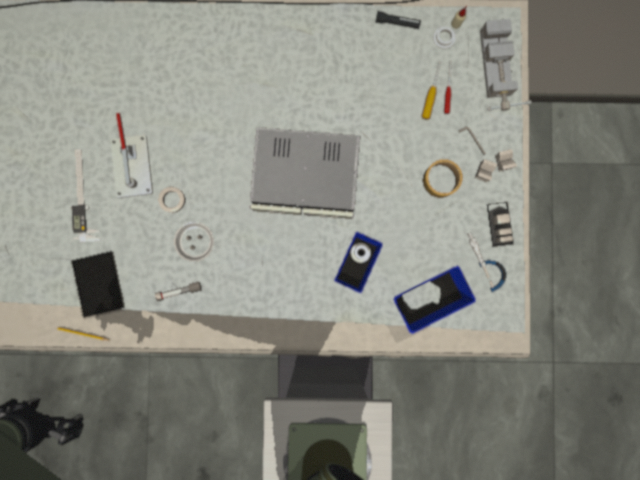

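Two bins show in top: one at (358,262), small with the bush; the other at (435,298), visibly larger and holding a white lump. The first fits (134x74 mm), which I confirm in a crop while fitting the poses.

```bash
python3 - <<'E'
from h import *
im=cam("top");W=pts(im)
cv2.imwrite("pics/crop.png",cv2.resize(im["color"][120:345,240:490],None,fx=3,fy=2.6,interpolation=cv2.INTER_CUBIC)[:600,:800])
def rect(m,n):
    P=W[m];P=P[~np.isnan(P[:,0])]
    r=cv2.minAreaRect(P[:,:2].astype(np.float32));print(n,np.round(r[0],1),np.round(r[1],1),round(r[2],2),"z",np.round(np.median(P[:,2]),1),len(P))
    print(np.round(cv2.boxPoints(r),1).tolist())
v,u=np.mgrid[0:480,0:640]
box=lambda a,b,c,d:(u>a)&(u<c)&(v>b)&(v<d)
h=W[...,2]
print("table z",np.nanmedian(h[box(200,240,300,300)]))
rect(box(245,120,370,225)&(h>66),"locker roof+door")
rect(box(245,120,370,225)&(h>73),"locker roof")
rect(box(330,225,388,296)&(h>48),"bin rim")
rect(box(395,255,485,340)&(h>60),"big rim")
im2=cam("side")
for b in regions_of("bush_center",im): print(b["p"],b["extent"])
m=box(340,235,380,275)&(h>15)&(h<45);print(np.round(np.nanmedian(W[m],0)),m.sum())
P=W[m];print(np.round(P,0).tolist()[:60])
# bin masks
for r in regions_of("bin_center",im):
    P=W[r["mask"]];P=P[~np.isnan(P[:,0])];q=cv2.minAreaRect(P[:,:2].astype(np.float32));print(r["p"],q)
# front line: lower edge of locker
for uu in range(255,358,10):
    col=[(vv,np.round(W[vv,uu]).tolist()) for vv in range(195,220)]
    vv=[c for c in col if c[1][2]>60]
    print(uu,vv[-1])
E
```

```text
table z 3.1093282028423346
locker roof+door [707.8  65.9] [252.6 197.9] 86.37 z 76.2 8518
[[601.0, -53.900001525878906], [798.5, -66.5], [814.5, 185.6999969482422], [617.0, 198.1999969482422]]
locker roof [707.7  65.5] [251.9 197.9] 86.35 z 76.5 7617
[[601.0, -53.900001525878906], [798.5, -66.4000015258789], [814.5, 185.0], [617.0, 197.5]]
bin rim [493.6 -66.8] [ 74.5 134.6] 66.57 z 55.8 354
[[417.0, -74.30000305175781], [540.5, -127.80000305175781], [570.0999755859375, -59.400001525878906], [446.70001220703125, -5.900000095367432]]
big rim [ 408.  -246.1] [ 98.8 176.9] 27.33 z 73.1 699
[[323.5, -190.1999969482422], [404.70001220703125, -347.3999938964844], [492.5, -302.1000061035156], [411.20001220703125, -144.89999389648438]]
[520. -86.  30.] 234
[[557.0, -70.0, 18.0], [557.0, -72.0, 26.0], [557.0, -74.0, 32.0], [557.0, -77.0, 33.0], [556.0, -78.0, 41.0], [554.0, -60.0, 25.0], [555.0, -77.0, 25.0], [555.0, -80.0, 27.0], [554.0, -82.0, 34.0], [554.0, -84.0, 37.0], [554.0, -86.0, 45.0], [552.0, -83.0, 23.0], [552.0, -85.0, 27.0], [552.0, -87.0, 30.0], [552.0, -89.0, 38.0], [551.0, -9
[... 862 characters left out ...]
0.0], [534.0, -77.0, 34.0], [535.0, -80.0, 32.0], [536.0, -118.0, 21.0], [535.0, -118.0, 35.0], [532.0, -51.0, 22.0], [532.0, -65.0, 28.0]]
0.68 ((408.01971435546875, -245.9896697998047), (98.61590576171875, 177.2356414794922), 27.533336639404297)
0.61 ((494.2711486816406, -70.28787994384766), (80.3877182006836, 141.71307373046875), 66.40777587890625)
255 (208, [617.0, 183.0, 72.0])
265 (209, [615.0, 159.0, 69.0])
275 (209, [615.0, 135.0, 75.0])
285 (210, [613.0, 111.0, 77.0])
295 (212, [610.0, 88.0, 61.0])
305 (212, [609.0, 63.0, 73.0])
315 (213, [608.0, 39.0, 67.0])
325 (214, [606.0, 15.0, 62.0])
335 (214, [606.0, -8.0, 72.0])
345 (215, [604.0, -33.0, 70.0])
355 (203, [632.0, -56.0, 76.0])
```

View pics/crop.png

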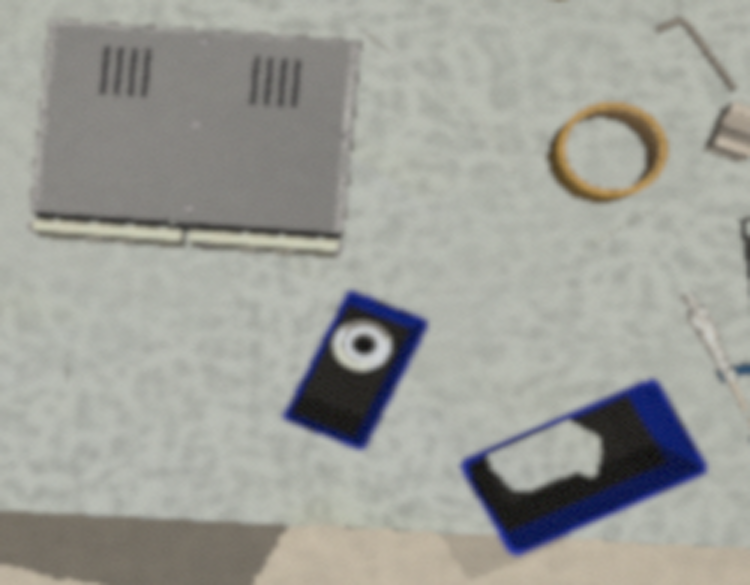

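The crop confirms it: small dark blue bin with the bush in the far half (crop 358,345); the big bin (585,465) is the decoy. The locker's left door is at the left. Next I build a move calculator and measure the front more closely.

```bash
cat >> h.py <<'E'
# locker frame
LO=np.array([716.,65.4,0]);LY=np.deg2rad(-3.64)
def L2W(p,O=None,a=None):
    O=LO if O is None else O;a=LY if a is None else a
    return O+Ro.from_euler('z',a).apply(p)
def W2L(p): return Ro.from_euler('z',-LY).apply(np.array(p)-LO)
def down(txang): # tool down, tool x at angle deg
    x=np.array([np.cos(np.deg2rad(txang)),np.sin(np.deg2rad(txang)),0]);z=np.array([0,0,-1.]);return Ro.from_matrix(np.stack([x,np.cross(z,x),z],1))
def go(pos,R,n=None,step=38):
    o=get_obs();p=np.array(o["position"]);q=Ro.from_quat(o["orientation"])
    d=np.array(pos)-p;rv=(q.inv()*R).as_rotvec();ang=np.rad2deg(np.linalg.norm(rv))
    if n is None:n=int(np.ceil(max(np.linalg.norm(d)/step,ang/6.5,1)))
    u=np.rad2deg(rv)/5/n
    print("rows",n,"dist",np.round(d,1),"ang",round(ang,1))
    for i in range(n):
        qi=q*Ro.from_rotvec(rv*i/n)
        print(np.round(u,2).tolist(),np.round(qi.inv().apply(d/n),1).tolist())
E
python3 - <<'E'
from h import *
print("press",L2W([-106.5,121-105,55]),"hinge",L2W([-106.5,121,55]),"bay",L2W([-26,64,28]))
go([520,90,230],down(176.4))
E
```

```text
press [610.730644    88.12911539  55.        ] hinge [617.39680611 192.91729355  55.        ] bay [694.11563565 130.92155826  28.        ]
rows 15 dist [ 334.9 -454.4  -18.3] ang 15.2
[-0.0, 0.0, -0.2] [-30.9, -21.5, 1.2]
[-0.0, 0.0, -0.2] [-30.5, -22.0, 1.2]
[-0.0, 0.0, -0.2] [-30.1, -22.6, 1.2]
[-0.0, 0.0, -0.2] [-29.7, -23.1, 1.2]
[-0.0, 0.0, -0.2] [-29.3, -23.6, 1.2]
[-0.0, 0.0, -0.2] [-28.9, -24.1, 1.2]
[-0.0, 0.0, -0.2] [-28.4, -24.6, 1.2]
[-0.0, 0.0, -0.2] [-28.0, -25.1, 1.2]
[-0.0, 0.0, -0.2] [-27.6, -25.6, 1.2]
[-0.0, 0.0, -0.2] [-27.1, -26.1, 1.2]
[-0.0, 0.0, -0.2] [-26.6, -26.6, 1.2]
[-0.0, 0.0, -0.2] [-26.2, -27.0, 1.2]
[-0.0, 0.0, -0.2] [-25.7, -27.5, 1.2]
[-0.0, 0.0, -0.2] [-25.2, -28.0, 1.2]
[-0.0, 0.0, -0.2] [-24.7, -28.4, 1.2]
```

```bash
python3 -m crank '[[[0,0,-0.2,-31,-21,1,0],[0,0,-0.2,-31,-22,1,0],[0,0,-0.2,-30,-23,1,0],[0,0,-0.2,-30,-23,1,0],[0,0,-0.2,-29,-24,1,0],[0,0,-0.2,-29,-24,1,0],[0,0,-0.2,-28,-25,1,0],[0,0,-0.2,-28,-25,1,0]]]'; python3 - <<'E'
from h import *
go([520,90,230],down(176.4))
E
```

```text
t: 1.62
position: [367.5, 300.2, 240.3]
orientation: [0.083, 0.997, 0.003, 0.001]
wrist_force: [1.0, -0.4, 0.3]
grip_width: -0.2
rows 7 dist [ 152.5 -210.2  -10.3] ang 5.9
[0.01, 0.0, -0.17] [-26.4, -26.0, 1.3]
[0.01, 0.0, -0.17] [-26.0, -26.4, 1.3]
[0.01, 0.0, -0.17] [-25.6, -26.8, 1.4]
[0.01, 0.0, -0.17] [-25.3, -27.2, 1.4]
[0.01, 0.0, -0.17] [-24.9, -27.5, 1.4]
[0.01, 0.0, -0.17] [-24.5, -27.9, 1.4]
[0.01, 0.0, -0.17] [-24.0, -28.3, 1.4]
```

```bash
python3 -m crank '[[[0,0,-0.17,-26,-26,1,0],[0,0,-0.17,-26,-26,1,0],[0,0,-0.17,-26,-27,1,0],[0,0,-0.17,-25,-27,1,0],[0,0,-0.17,-25,-28,1,0],[0,0,-0.17,-24,-28,1,0],[0,0,-0.17,-24,-28,1,0],[0,0,0,0,0,0,0]]]'; python3 - <<'E'
from h import *
st()
im=cam("wrist");cv2.imwrite("pics/w1.png",im["color"])
W=pts(im);o=W2L(W.reshape(-1,3)).reshape(W.shape)
from collections import Counter
h=W[...,2]
# roof points front edge
m=(h>72)&(h<82)
print(np.nanmedian(h[m]))
for y in range(-40,130,10):
    s=m&(abs(o[...,1]-y)<3)
    f=(h>15)&(h<65)&(abs(o[...,1]-y)<3)&(abs(o[...,0]+106)<15)
    if s.sum(): print(y,"minx top",np.round(np.nanpercentile(o[...,0][s],[1,5]),1),"face x",np.round(np.nanmedian(o[...,0][f]),1) if f.any() else None, f.sum())
E
```

```text
t: 2.28
position: [529.8, 73.3, 234.6]
orientation: [0.031, 0.999, 0.003, 0.006]
wrist_force: [-0.8, -0.3, 0.1]
grip_width: -0.2
2.2833 [529.8  73.3 234.6] [0.0311 0.9995 0.0031 0.0056] [-0.028  0.126  1.665  0.006  1.34  -1.538] [-0.8 -0.3  0.1] -0.1964526785902623
74.560497041975
-40 minx top [-104.1 -103.7] face x -103.9 135
-10 minx top [-34.6 -31.7] face x None 0
0 minx top [-34.4 -33.7] face x None 0
30 minx top [-104.8 -104.4] face x -104.3 116
40 minx top [-104.4 -103.6] face x -104.2 138
50 minx top [-103.9 -103.5] face x -104.4 137
60 minx top [-103.8 -103.4] face x -104.4 136
70 minx top [-104.2 -103.3] face x -104.4 137
80 minx top [-103.9 -103.4] face x -104.3 137
90 minx top [-103.6 -103.3] face x -103.8 130
100 minx top [-104.  -102.7] face x -103.7 136
110 minx top [-103.2 -101.8] face x -103.7 131
120 minx top [-102.7  -99.8] face x -103.4 97
```

View pics/w1.png

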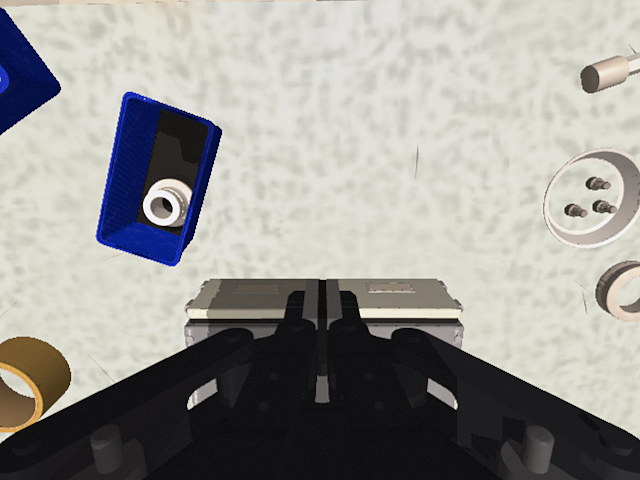

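```bash
python3 - <<'E'
from h import *
im=cam("wrist");W=pts(im);o=W2L(W.reshape(-1,3)).reshape(W.shape);h=W[...,2]
m=(h>66)&(h<80)&(o[...,0]<-92)&(o[...,0]>-115)
print("door top y range",np.nanpercentile(o[...,1][m],[.2,1,99,99.8]))
v,u=np.mgrid[0:480,0:640]
for vv in (290,300): 
  r=im["color"][vv,170:480].astype(int).sum(1); hh=h[vv,170:480]
  s=np.where(hh>15)[0]+170; print(vv,s.min(),s.max(),np.round(o[vv,s.min()]),np.round(o[vv,s.max()]))
E
```

```text
door top y range [-127.21740475 -123.09038048  119.47075288  123.75980078]
290 197 444 [-101. -128.   22.] [-100.  126.   21.]
300 193 448 [-104. -123.   50.] [-103.  119.   50.]
```

```bash
sed -i 's/LO=np.array.*;LY/LO=np.array([718.2,64.,0]);LY/' h.py; python3 - <<'E'
from h import *
print(L2W([-106.5,16,55]))
go(L2W([-137,16,57]),down(176.4))
E
```

```text
[612.930644    86.72911539  55.        ]
rows 5 dist [  55.7   11.4 -177.2] ang 0.7
[0.02, 0.02, 0.01] [-10.7, 2.6, 35.5]
[0.02, 0.02, 0.01] [-10.8, 2.7, 35.5]
[0.02, 0.02, 0.01] [-10.8, 2.7, 35.5]
[0.02, 0.02, 0.01] [-10.9, 2.8, 35.5]
[0.02, 0.02, 0.01] [-10.9, 2.9, 35.5]
```

```bash
python3 -m crank '[[[0,0,0,-11,2.7,36,0],[0,0,0,-11,2.7,36,0],[0,0,0,-11,2.7,36,0],[0,0,0,-11,2.8,36,0],[0,0.1,0,-11,2.8,34,0],[0,0,0,0,0,0,0]]]'; python3 - <<'E'
from h import *
st();print(W2L(get_obs()["position"]))
im=cam("wrist");cv2.imwrite("pics/w2.png",im["color"])
E
```

```text
t: 2.88
position: [586.4, 97.8, 55.3]
orientation: [0.027, 1.0, 0.006, 0.003]
wrist_force: [-2.0, -0.9, -1.5]
grip_width: -0.0
2.8833 [586.4  97.8  55.3] [0.027  0.9996 0.0064 0.0034] [ 0.013  0.464  1.641  0.015  1.029 -1.511] [-2.  -0.9 -1.5] -0.009766830500722988
[-133.64272389   25.39994315   55.33392414]
```

View pics/w2.png

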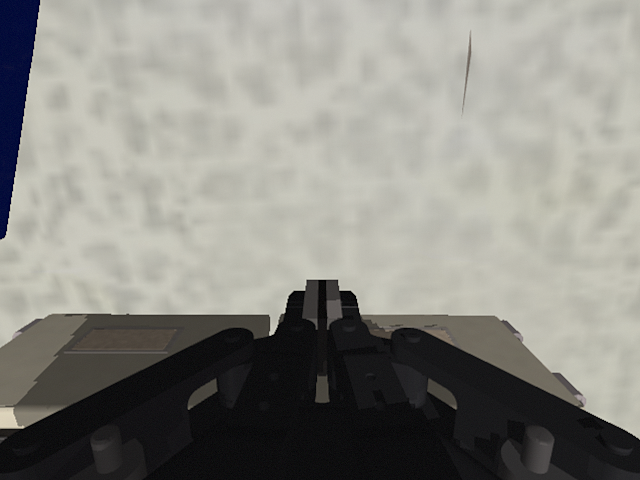

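```bash
python3 - <<'E'
from h import *
im=cam("wrist");K=np.array(im["K"])
for u,v in [(271,325),(52,316),(500,316),(15,340),(522,345)]:
    r=im["M"][:3,:3]@np.linalg.inv(K)@[u,v,1];c=im["M"][:3,3]
    cl=W2L(c);rl=W2L(c+r)-cl
    t=(-106.5-cl[0])/rl[0];print(u,v,np.round(cl+t*rl,1))
go(L2W([-119,16,57]),down(176.4))
E
```

```text
271 325 [-106.5   -0.    20.1]
52 316 [-106.5 -117.    11.3]
500 316 [-106.5  122.9   10.3]
15 340 [-106.5 -118.1   34. ]
522 345 [-106.5  119.6   37.9]
rows 1 dist [ 11.1 -10.2  -5.5] ang 1.3
[0.16, 0.19, 0.11] [-11.5, -9.6, 5.6]
```

```bash
python3 -m crank '[[[0.1,0.2,0.1,-6,-10,3,0],[0,0,0,-4,0,0,0],[0,0,0,-3,0,0,0],[0,0,0,0,0,0,0]]]'; python3 - <<'E'
from h import *
print(W2L(get_obs()["position"]))
E
```

```text
t: 3.32
position: [602.8, 88.0, 68.3]
orientation: [0.03, 1.0, 0.002, 0.002]
wrist_force: [-2.7, 0.6, -1.2]
grip_width: -0.1
[-116.65586808   16.64822977   68.30639642]
```

```bash
python3 -m crank '[[[0,0,0,0,0,0,0],[0,0,0,0,0,0,0]]]';python3 - <<'E'
from h import *
st()
go(L2W([-119,16,57]),down(176.4))
E
```

```text
t: 3.48
position: [602.8, 87.8, 70.8]
orientation: [0.03, 1.0, 0.002, 0.003]
wrist_force: [-2.3, 0.7, -1.2]
grip_width: -0.1
3.4833 [602.8  87.8  70.8] [0.0303 0.9995 0.0022 0.0027] [ 1.000e-03  4.680e-01  1.595e+00  5.000e-03  1.073e+00 -1.512e+00] [-2.3  0.7 -1.2] -0.1483066108158846
rows 1 dist [ -2.3  -0.3 -13.8] ang 0.4
[0.05, 0.06, 0.03] [2.4, -0.5, 13.8]
```

```bash
python3 -m crank '[[[0,0,0,2,0,13,0],[0,0,0,0,0,3,0]]]';python3 -m crank '[[[0,0,0,-3,0,1.5,0],[0,0,0,-3,0,1.5,0],[0,0,0,-3,0,1.5,0]]]';python3 - <<'E'
from h import *
print(W2L(get_obs()["position"]))
E
```

```text
t: 3.65
position: [602.4, 88.0, 57.3]
orientation: [0.03, 1.0, 0.002, 0.005]
wrist_force: [-5.9, -0.5, 0.5]
grip_width: 0.0
t: 3.9
position: [606.3, 88.3, 51.9]
orientation: [0.03, 1.0, 0.003, -0.001]
wrist_force: [-17.0, -0.1, 21.1]
grip_width: -0.1
[-113.17415978   17.1952223    51.93408364]
```

```bash
python3 -m crank '[[[0,0,0,-3,0,-1,0],[0,0,0,-2,0,0,0]]]';python3 - <<'E'
from h import *
print(W2L(get_obs()["position"]))
im=cam("wrist");cv2.imwrite("pics/w3.png",im["color"])
E
```

```text
t: 4.07
position: [606.1, 88.4, 52.2]
orientation: [0.03, 1.0, 0.002, -0.007]
wrist_force: [-9.2, -0.2, 9.8]
grip_width: -0.1
[-113.42333782   17.1880519    52.15030372]
```

View pics/w3.png

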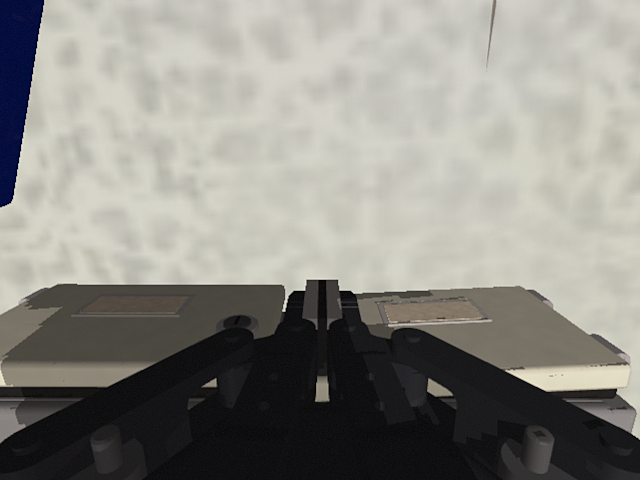

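```bash
python3 -m crank '[[[0,0,0,-4,0,-1,0],[0,0,0,-4,0,-1,0]]]'; python3 -m crank '[[[0,0,0,30,0,0,0],[0,0,0,35,0,0,0],[0,0,0,20,0,0,0],[0,0,0,0,0,0,0]]]';python3 - <<'E'
from h import *
print(W2L(get_obs()["position"]))
im=cam("wrist");cv2.imwrite("pics/w4.png",im["color"])
E
```

```text
t: 4.28
position: [605.9, 88.3, 52.5]
orientation: [0.029, 0.999, 0.002, -0.018]
wrist_force: [-13.0, 0.5, 8.7]
grip_width: -0.0
t: 4.62
position: [523.4, 92.9, 54.5]
orientation: [0.03, 0.999, 0.002, -0.013]
wrist_force: [-0.9, 0.1, -1.5]
grip_width: 0.4
[-196.26001281   16.47199232   54.52745213]
```

View pics/w4.png

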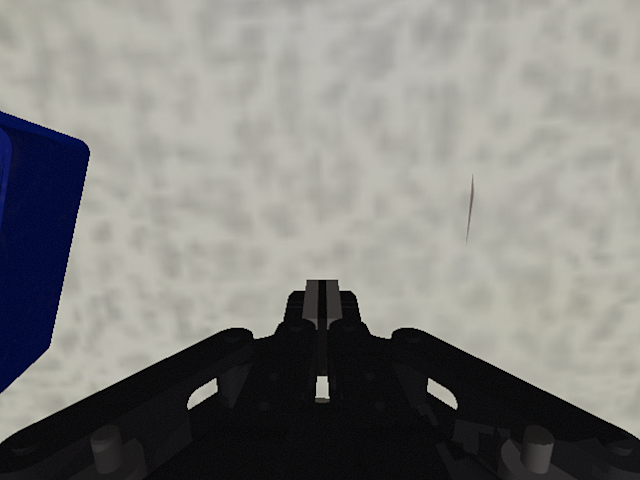

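Rise so the door comes into view from above.

```bash
python3 -m crank '[[[0,0.1,0,0,0,-40,0],[0,0.1,0,0,0,-40,0],[0,0.1,0,0,0,-40,0],[0,0,0,0,0,-20,0],[0,0,0,0,0,0,0]]]';python3 - <<'E'
from h import *
print(W2L(get_obs()["position"]))
im=cam("wrist");cv2.imwrite("pics/w5.png",im["color"])
im=cam("top")
cv2.imwrite("pics/t5.png",cv2.resize(im["color"][120:300,230:400],None,fx=4,fy=3.3))
for n in ["locker_door"]:
    for r in regions_of(n,im): print(r["p"],r["extent"])
W=pts(im);o=W2L(W.reshape(-1,3)).reshape(W.shape);h=o[...,2]
m=(h>60)&(o[...,0]<-96)&(o[...,0]>-260)&(o[...,1]>-5)&(o[...,1]<130)
print(np.round(o[m][::5]).tolist())
E
```

```text
t: 5.08
position: [538.9, 90.9, 200.8]
orientation: [0.03, 0.999, 0.003, -0.019]
wrist_force: [0.9, 0.1, 0.7]
grip_width: -0.1
[-180.62938526   15.49072177  200.76139177]
[[-134.0, 71.0, 515.0], [-134.0, 63.0, 515.0], [-137.0, 71.0, 522.0], [-136.0, 64.0, 519.0], [-134.0, 58.0, 512.0], [-138.0, 66.0, 523.0], [-137.0, 59.0, 522.0], [-135.0, 52.0, 509.0], [-134.0, 44.0, 509.0], [-134.0, 36.0, 511.0], [-133.0, 29.0, 511.0], [-132.0, 21.0, 509.0], [-131.0, 14.0, 505.0], [-141.0, 72.0, 527.0], [-140.0, 64.0, 525.0], [-139.0, 57.0, 523.0], [-137.0, 51.0, 515.0], [-137.0, 43.0, 516.0], [-136.0, 36.0, 516.0], [-135.0, 28.0, 515.0], [-135.0, 21.0, 515.0], [-134.0, 13.0, 516.0], [-133.0, 6.0, 514.0], [-133.0, -2.0, 514.0], [-142.0, 67.0, 529.0], [-141.0, 59.0, 529.0], [-140.0, 53.0, 521.0], [-139.0, 46.0, 520.0], [-138.0, 38.0, 520.0], [-137.0, 31.0, 516.0], [-137.0, 23.0, 518.0], [-137.0, 16.0, 520.0], [-135.0, 8.0, 516.0], [-135.0, 1.0, 518.0], [-144.0, 69.0, 531.0], [-143.0, 62.0, 527.0], [-140.0, 57.0, 512.0], [-141.0, 48.0, 523.0], [-140.0, 41.0, 523.0], [-140.0, 33.0, 525.0], [-139.0, 26
[... 13898 characters left out ...]
0, 564.0], [-248.0, 50.0, 532.0], [-251.0, 65.0, 562.0], [-250.0, 58.0, 563.0], [-249.0, 51.0, 562.0], [-249.0, 50.0, 518.0], [-252.0, 63.0, 565.0], [-251.0, 56.0, 562.0], [-251.0, 49.0, 562.0], [-251.0, 50.0, 507.0], [-253.0, 62.0, 563.0], [-253.0, 55.0, 564.0], [-252.0, 49.0, 551.0], [-252.0, 50.0, 496.0], [-254.0, 60.0, 565.0], [-254.0, 53.0, 565.0], [-254.0, 49.0, 542.0], [-254.0, 49.0, 485.0], [-256.0, 58.0, 565.0], [-255.0, 51.0, 567.0], [-255.0, 49.0, 530.0], [-257.0, 62.0, 567.0], [-257.0, 55.0, 566.0], [-256.0, 49.0, 560.0], [-257.0, 49.0, 507.0], [-259.0, 59.0, 566.0], [-258.0, 52.0, 566.0], [-258.0, 49.0, 537.0], [-260.0, 59.0, 566.0], [-259.0, 52.0, 565.0], [-260.0, 49.0, 539.0]]
```

View pics/w5.png

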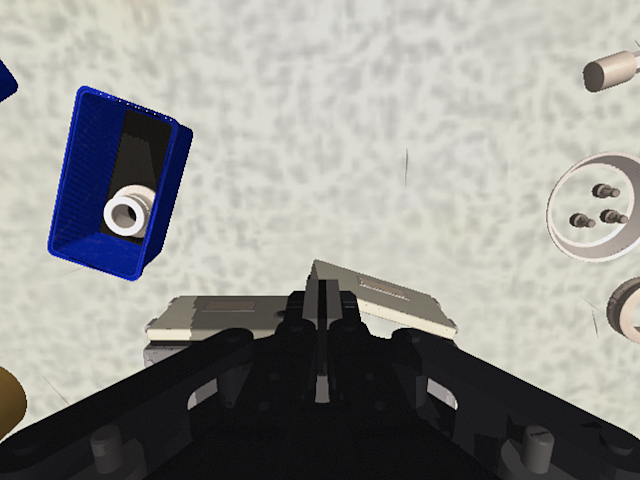

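View pics/t5.png

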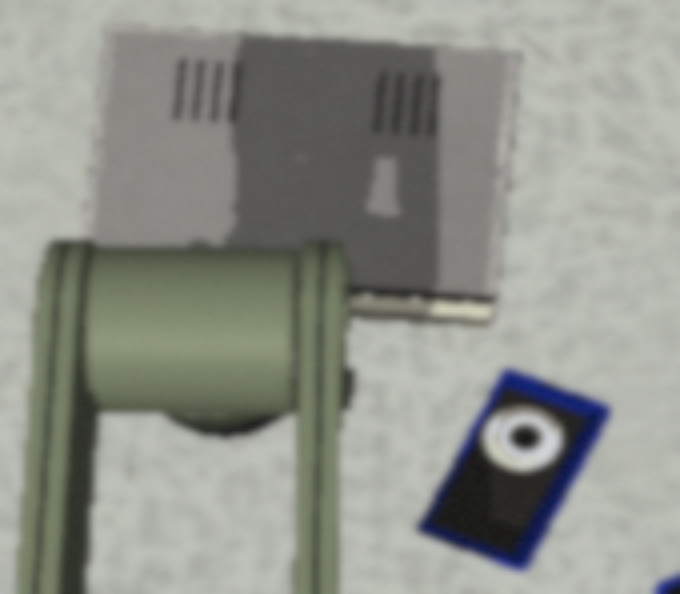

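The wrist picture shows the left door ajar: its free edge is at (316,262) and its hinge at (457,330).

```bash
cat >> h.py <<'E'
def doorfit(im):
    W=pts(im);o=W2L(W.reshape(-1,3)).reshape(W.shape)
    m=(o[...,2]>15)&(o[...,2]<71)&(o[...,0]<-95)&(o[...,0]>-240)&(o[...,1]>0)&(o[...,1]<240)
    P=o[m];d=P[:,:2]-[-106.5,121];r=np.hypot(d[:,0],d[:,1]);k=(r<122)&(r>40)
    a=np.arctan2(-d[k,0],-d[k,1]) # door angle for front face pts
    print("door ang med",np.round(np.nanpercentile(a,[10,50,90]),3),k.sum())
E
python3 - <<'E'
from h import *
im=cam("wrist");doorfit(im)
a=.33
h=np.array([-106.5,121]);d=np.array([-np.sin(a),-np.cos(a)]);n=np.array([np.cos(a),-np.sin(a)])
for r in (90,100,110): print(r,h+d*r,h+d*r+10*n)
E
```

```text
door ang med [0.356 0.361 0.387] 1674
90 [-135.66387256   35.85618908] [-126.20344912   32.6157588 ]
100 [-138.90430284   26.39576565] [-129.4438794    23.15533536]
110 [-142.14473312   16.93534221] [-132.68430969   13.69491193]
```

```bash
python3 - <<'E'
from h import *
go(L2W([-110,22,140]),down(176.4))
E
```

```text
rows 3 dist [ 77.1   1.9 -53. ] ang 3.1
[0.01, -0.21, 0.01] [-26.6, 2.2, 16.2]
[0.01, -0.21, 0.01] [-26.2, 2.2, 16.7]
[0.01, -0.21, 0.01] [-25.9, 2.2, 17.2]
```

```bash
python3 -m crank '[[[0,-0.2,0,-27,2,5,0],[0,-0.2,0,-26,2,16,0],[0,-0.2,0,-26,2,17,0],[0,0,0,0,0,0,0],[0,0,0,0,0,0,0]]]';python3 - <<'E'
from h import *
print(W2L(get_obs()["position"]))
go(L2W([-110,22,60]),down(176.4))
E
```

```text
t: 5.7
position: [606.3, 92.3, 136.8]
orientation: [0.03, 0.999, 0.001, -0.01]
wrist_force: [-0.2, 0.2, -0.2]
grip_width: 0.3
[-113.48686432   21.13130898  136.82520587]
rows 3 dist [  3.5   0.6 -76.8] ang 1.2
[0.01, -0.08, 0.01] [-1.7, 0.2, 25.6]
[0.01, -0.08, 0.01] [-1.5, 0.3, 25.6]
[0.01, -0.08, 0.01] [-1.3, 0.3, 25.6]
```

```bash
python3 -m crank '[[[0,-0.2,0,-4,0,15,0],[0,-0.2,0,-1,0.5,15,0],[0,0,0,0,0,10,0]]]';python3 - <<'E'
from h import *
print(W2L(get_obs()["position"]))
go(L2W([-110,22,60]),down(176.4))
E
```

```text
t: 5.95
position: [608.8, 92.5, 92.7]
orientation: [0.03, 1.0, 0.0, 0.005]
wrist_force: [-0.7, -0.2, -1.8]
grip_width: 0.1
[-110.93872457   21.45953289   92.71506917]
rows 1 dist [  1.    0.5 -32.7] ang 0.6
[0.01, 0.12, 0.02] [-0.6, 0.5, 32.7]
```

```bash
python3 -m crank '[[[0,0,0,-1,0.5,15,0],[0,0,0,0,0,13,0],[0,0,0,0,0,5,0]]]';python3 - <<'E'
from h import *
st();print(W2L(get_obs()["position"]))
im=cam("wrist");cv2.imwrite("pics/w6.png",im["color"])
E
```

```text
t: 6.2
position: [605.7, 92.9, 55.0]
orientation: [0.03, 1.0, 0.0, 0.001]
wrist_force: [-0.3, 0.7, -0.5]
grip_width: 0.5
6.2 [605.7  92.9  55. ] [3.040e-02 9.995e-01 3.000e-04 1.000e-03] [ 1.100e-02  4.990e-01  1.587e+00  1.000e-03  1.053e+00 -1.499e+00] [-0.3  0.7 -0.5] 0.5071084358282281
[-114.08085116   21.72383468   54.99359518]
```

View pics/w6.png

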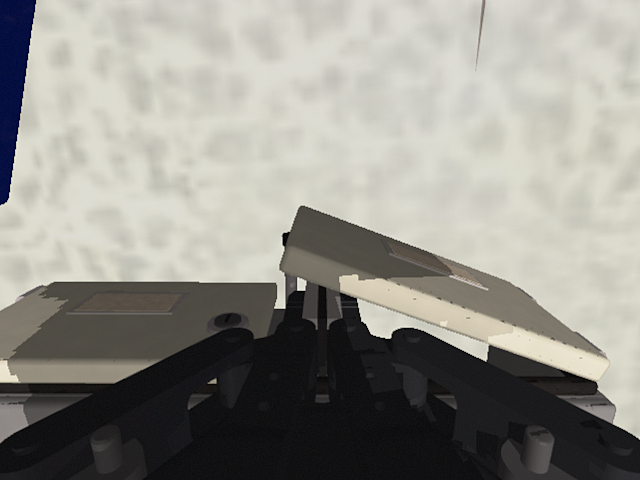

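```bash
cat > arc.py <<'E'
from h import *
import sys
a1=float(sys.argv[1]);a2=float(sys.argv[2]);k=int(sys.argv[3]);r=float(sys.argv[4]);s0=float(sys.argv[5]) if len(sys.argv)>5 else 0
h=np.array([-106.5,121]);o=get_obs();p=W2L(o["position"]);q=Ro.from_quat(o["orientation"])
for a in np.linspace(a1,a2,k):
    d=np.array([-np.sin(a),-np.cos(a)]);n=np.array([np.cos(a),-np.sin(a)])
    c=h+d*r+n*(10+s0+11*abs(np.cos(a))+14.5*abs(np.sin(a)))
    t=np.array([*c,58]);print(round(a,2),np.round(c,0),np.round(q.inv().apply(L2W(t)-L2W(p)),0));p=t
E
python3 arc.py .42 1.95 12 92
```

```text
0.42 [-120.   26.] [ 6.  5. -4.]
0.56 [-132.   29.] [12.  2. -0.]
0.7 [-144.   33.] [12.  4. -0.]
0.84 [-156.   39.] [12.  6. -0.]
0.98 [-167.   46.] [11.  8. -0.]
1.12 [-177.   56.] [10.  9.  0.]
1.25 [-185.   67.] [ 9. 11.  0.]
1.39 [-192.   79.] [ 7. 12.  0.]
1.53 [-197.   93.] [ 5. 14.  0.]
1.67 [-201.  105.] [ 3. 12.  0.]
1.81 [-202.  117.] [ 2. 12.  0.]
1.95 [-202.  129.] [-0. 13.  0.]
```

```bash
python3 -m crank '[[[0,0,0,6,4,-3,0],[0,0,0,12,2,0,0],[0,0,0,13,4,0,0],[0,0,0,13,6,0,0]]]'; python3 arc.py .9 1.95 8 92
```

```text
t: 6.58
position: [565.0, 111.2, 60.1]
orientation: [0.032, 0.999, 0.0, 0.004]
wrist_force: [1.4, 0.3, 1.1]
grip_width: -0.0
0.9 [-161.   42.] [5. 4. 2.]
1.05 [-172.   51.] [11.  9. -0.]
1.2 [-182.   62.] [10. 11. -0.]
1.35 [-190.   75.] [ 8. 13. -0.]
1.5 [-196.   89.] [ 6. 14. -0.]
1.65 [-200.  103.] [ 4. 14. -0.]
1.8 [-202.  116.] [ 2. 13. -0.]
1.95 [-202.  129.] [ 0. 13.  0.]
```

```bash
python3 -m crank '[[[0,0,0,6,5,1,0],[0,0,0,11,9,0,0],[0,0,0,10,11,0,0],[0,0,0,9,13,0,0],[0,0,0,7,14,0,0]]]'; python3 arc.py 1.65 1.95 3 92
```

```text
t: 7.0
position: [524.7, 168.7, 63.5]
orientation: [0.033, 0.999, 0.0, 0.009]
wrist_force: [0.8, -0.7, 0.1]
grip_width: -0.2
1.65 [-200.  103.] [ 1. 11.  6.]
1.8 [-202.  116.] [ 2. 13. -0.]
1.95 [-202.  129.] [ 0. 13.  0.]
```

```bash
python3 -m crank '[[[0,0,0,1,12,4,0],[0,0,0,2,14,1,0],[0,0,0,0,13,1,0],[0,0,0,0,4,0,0]]]'; python3 - <<'E'
from h import *
st();print(W2L(get_obs()["position"]))
im=cam("wrist");cv2.imwrite("pics/w7.png",im["color"]);im=cam("side");cv2.imwrite("pics/s7.png",im["color"])
E
```

```text
t: 7.33
position: [522.0, 217.9, 58.3]
orientation: [0.031, 0.999, -0.0, 0.009]
wrist_force: [1.1, -11.8, -0.0]
grip_width: 0.1
7.3333 [522.  217.9  58.3] [ 3.070e-02  9.995e-01 -2.000e-04  9.000e-03] [ 0.245  0.405  1.721 -0.006  0.998 -1.261] [  1.1 -11.8  -0. ] 0.13105120781420845
[-205.53528729  141.14683198   58.33119198]
```

View pics/w7.png

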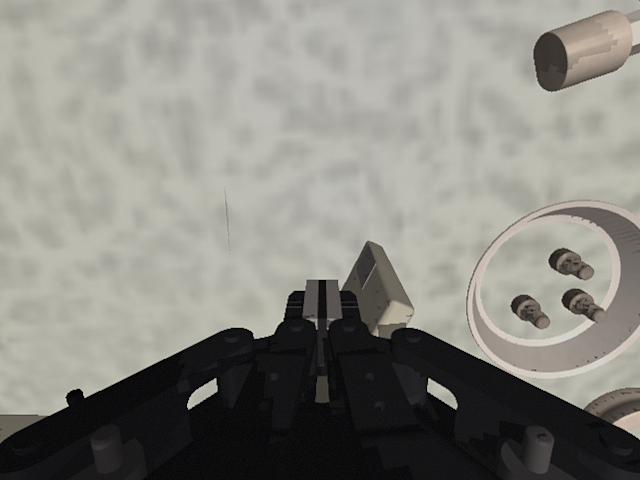

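View pics/s7.png

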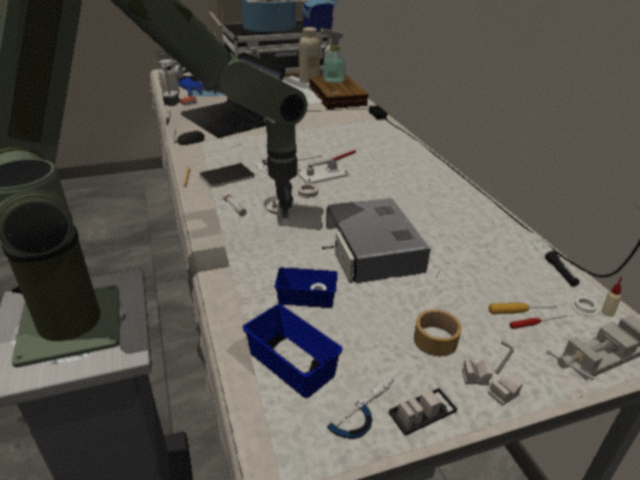

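```bash
python3 -m crank '[[[0,0,0,0,-15,-20,0],[0,0,0,0,-15,-38,0],[0,0,0,0,-10,-40,0],[0,0,0,0,-10,-40,0]]]'; python3 - <<'E'
from h import *
go([435,-41,200],down(66.6),18)
E
```

```text
t: 7.77
position: [507.7, 167.0, 187.7]
orientation: [0.029, 1.0, -0.002, -0.005]
wrist_force: [1.1, -0.1, -0.1]
grip_width: 0.2
rows 18 dist [ -72.7 -208.    12.3] ang 110.1
[-0.01, -0.0, 1.22] [3.4, -11.8, -0.6]
[-0.01, -0.0, 1.22] [2.1, -12.1, -0.6]
[-0.01, -0.0, 1.22] [0.8, -12.2, -0.6]
[-0.01, -0.0, 1.22] [-0.5, -12.2, -0.6]
[-0.01, -0.0, 1.22] [-1.8, -12.1, -0.6]
[-0.01, -0.0, 1.22] [-3.1, -11.8, -0.6]
[-0.01, -0.0, 1.22] [-4.3, -11.5, -0.7]
[-0.01, -0.0, 1.22] [-5.5, -10.9, -0.7]
[-0.01, -0.0, 1.22] [-6.7, -10.3, -0.7]
[-0.01, -0.0, 1.22] [-7.7, -9.5, -0.7]
[-0.01, -0.0, 1.22] [-8.7, -8.6, -0.7]
[-0.01, -0.0, 1.22] [-9.6, -7.7, -0.7]
[-0.01, -0.0, 1.22] [-10.3, -6.6, -0.7]
[-0.01, -0.0, 1.22] [-11.0, -5.5, -0.7]
[-0.01, -0.0, 1.22] [-11.5, -4.3, -0.7]
[-0.01, -0.0, 1.22] [-11.9, -3.0, -0.7]
[-0.01, -0.0, 1.22] [-12.1, -1.7, -0.7]
[-0.01, -0.0, 1.22] [-12.2, -0.4, -0.7]
```

```bash
python3 -m crank '[[[0,0,1.25,3,-12,-1,40],[0,0,1.25,2,-12,-1,60],[0,0,1.25,1,-12,-1,60],[0,0,1.25,-1,-12,-1,60],[0,0,1.25,-2,-12,-1,60],[0,0,1.25,-3,-12,-1,60],[0,0,1.25,-4,-12,-1,60],[0,0,1.25,-6,-11,-1,60]]]'; python3 - <<'E'
from h import *
go([435,-41,200],down(66.6))
E
```

```text
t: 8.43
position: [480.9, 72.7, 210.6]
orientation: [0.468, 0.884, 0.007, 0.007]
wrist_force: [-0.0, -0.1, -0.9]
grip_width: 59.8
rows 9 dist [ -45.9 -113.7  -10.6] ang 57.6
[0.02, -0.0, 1.28] [-7.6, -11.3, 1.0]
[0.02, -0.0, 1.28] [-8.8, -10.4, 1.0]
[0.02, -0.0, 1.28] [-9.9, -9.4, 1.1]
[0.02, -0.0, 1.28] [-10.9, -8.2, 1.1]
[0.02, -0.0, 1.28] [-11.7, -6.9, 1.1]
[0.02, -0.0, 1.28] [-12.4, -5.6, 1.1]
[0.02, -0.0, 1.28] [-13.0, -4.2, 1.1]
[0.02, -0.0, 1.28] [-13.4, -2.7, 1.2]
[0.02, -0.0, 1.28] [-13.6, -1.2, 1.2]
```

```bash
python3 -m crank '[[[0,0,1.3,-8,-12,1,60],[0,0,1.3,-9,-11,1,60],[0,0,1.3,-10,-9,1,60],[0,0,1.3,-11,-8,1,60],[0,0,1.3,-12,-7,1,60],[0,0,1.3,-12,-6,1,60],[0,0,1.3,-13,-4,1,60],[0,0,1.3,-13,-3,1,60]]]'; python3 - <<'E'
from h import *
st()
im=cam("wrist");cv2.imwrite("pics/w8.png",im["color"])
W=pts(im);h=W[...,2]
m=(h>48)&(h<62)&(abs(W[...,0]-490)<110)&(abs(W[...,1]+66)<80)
P=W[m];r=cv2.minAreaRect(P[:,:2].astype(np.float32));print(r,cv2.boxPoints(r).round(1).tolist(),np.median(P[:,2]))
im=cam("top");W=pts(im);h=W[...,2]
m=(h>48)&(h<62)&(abs(W[...,0]-490)<100)&(abs(W[...,1]+66)<70);print(m.sum())
go([435,-41,200],down(66.6))
E
```

```text
t: 9.1
position: [434.6, -31.7, 201.3]
orientation: [0.823, 0.569, 0.012, 0.002]
wrist_force: [0.6, 0.7, -0.3]
grip_width: 59.8
9.1 [434.6 -31.7 201.3] [0.8225 0.5686 0.0118 0.0022] [-0.283 -0.064  1.933  0.016  1.255  0.073] [ 0.6  0.7 -0.3] 59.803512374864454
((495.2474365234375, -68.45765686035156), (74.99263763427734, 134.94253540039062), 66.40123748779297) [[418.3999938964844, -75.80000305175781], [542.0999755859375, -129.8000030517578], [572.0999755859375, -61.099998474121094], [448.3999938964844, -7.099999904632568]] 54.957392936713404
225
rows 1 dist [ 0.9 -8.8 -1. ] ang 3.2
[0.18, -0.19, 0.58] [-8.0, 3.9, 0.9]
```

View pics/w8.png

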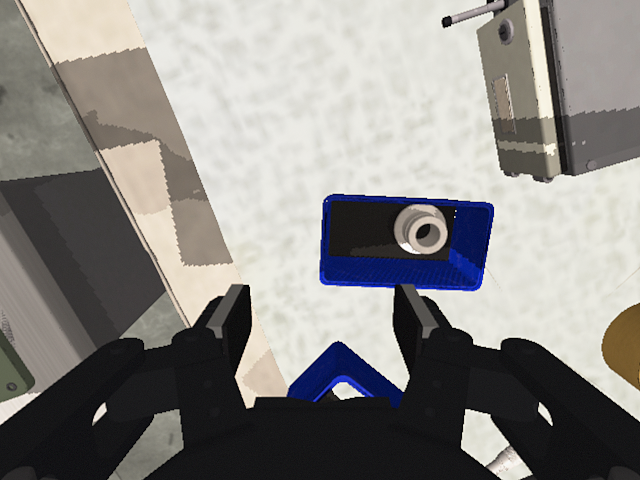

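```bash
python3 - <<'E'
from h import *
go([438.4,-43.7,120],down(66.4),3)
E
```

```text
rows 3 dist [  4.3 -11.5 -81. ] ang 3.4
[0.06, -0.06, 0.21] [-3.5, 2.3, 27.0]
[0.06, -0.06, 0.21] [-3.3, 2.5, 27.0]
[0.06, -0.06, 0.21] [-3.1, 2.7, 27.0]
```

```bash
python3 -m crank '[[[0.1,-0.1,0.25,-4,3,27,40],[0,0,0.2,-4,3,27,40],[0,0,0.2,-3,3,27,40],[0,0,0,0,0,0,40]]]'; python3 - <<'E'
from h import *
go([438.4,-43.7,45],down(66.4),3)
E
```

```text
t: 9.53
position: [444.2, -45.1, 121.3]
orientation: [0.836, 0.549, 0.01, 0.004]
wrist_force: [-1.2, 0.2, 0.3]
grip_width: 39.9
rows 3 dist [ -5.8   1.4 -76.3] ang 1.2
[0.07, -0.05, 0.01] [-0.7, -2.4, 25.4]
[0.07, -0.05, 0.01] [-0.6, -2.3, 25.4]
[0.07, -0.05, 0.01] [-0.4, -2.1, 25.4]
```

```bash
python3 -m crank '[[[0.1,-0.1,0,-1,-3,25,40],[0.1,0,0,0,-3,25,40],[0,0,0,0,-2,25,40],[0,0,0,0,0,1,40]]]'; python3 - <<'E'
from h import *
st();go([438.4,-43.7,45],down(66.4),1)
im=cam("wrist");cv2.imwrite("pics/w9.png",im["color"])
E
```

```text
t: 9.87
position: [441.9, -41.3, 47.2]
orientation: [0.833, 0.553, 0.004, 0.0]
wrist_force: [-1.6, 0.4, 0.1]
grip_width: 40.0
9.8667 [441.9 -41.3  47.2] [8.331e-01 5.532e-01 4.300e-03 5.000e-04] [-0.293  0.214  2.018  0.008  0.903  0.101] [-1.6  0.4  0.1] 39.98135051452961
rows 1 dist [-3.5 -2.4 -2.2] ang 0.9
[0.06, -0.08, 0.15] [-3.6, -2.3, 2.2]
```

View pics/w9.png

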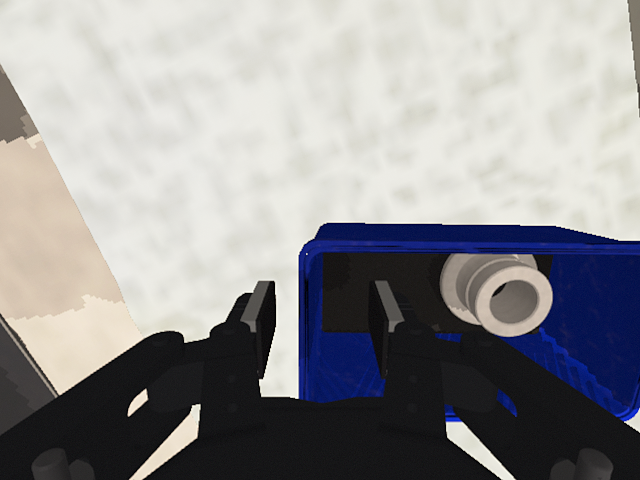

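The pads straddle the near end wall (wall at u≈305, pads at 265 and 385); shift slightly and close.

```bash
python3 -m crank '[[[0,0,0.1,-2,-4,2,40],[0,0,0,0,0,1,20],[0,0,0,0,0,1,0],[0,0,0,0,0,1,0],[0,0,0,0,0,1,0]]]'; python3 - <<'E'
from h import *
st()
E
```

```text
t: 10.33
position: [444.9, -42.6, 50.2]
orientation: [0.835, 0.551, 0.01, 0.006]
wrist_force: [-2.2, 0.9, 3.9]
grip_width: 2.3
10.3333 [444.9 -42.6  50.2] [0.8346 0.5507 0.0096 0.0062] [-0.294  0.205  2.021  0.009  0.894  0.104] [-2.2  0.9  3.9] 2.3244297409739656
```

```bash
python3 -m crank '[[[0,0,0,0,0,0,0],[0,0,0,0,0,0,0]]]'; python3 - <<'E'
from h import *
st()
im=cam("wrist");cv2.imwrite("pics/w10.png",im["color"])
E
```

```text
t: 10.5
position: [445.2, -42.7, 51.0]
orientation: [0.835, 0.551, 0.01, 0.007]
wrist_force: [-0.5, -0.3, -1.8]
grip_width: 2.6
10.5 [445.2 -42.7  51. ] [0.8346 0.5508 0.0101 0.0067] [-0.294  0.204  2.02   0.009  0.894  0.104] [-0.5 -0.3 -1.8] 2.5688334044165853
```

View pics/w10.png

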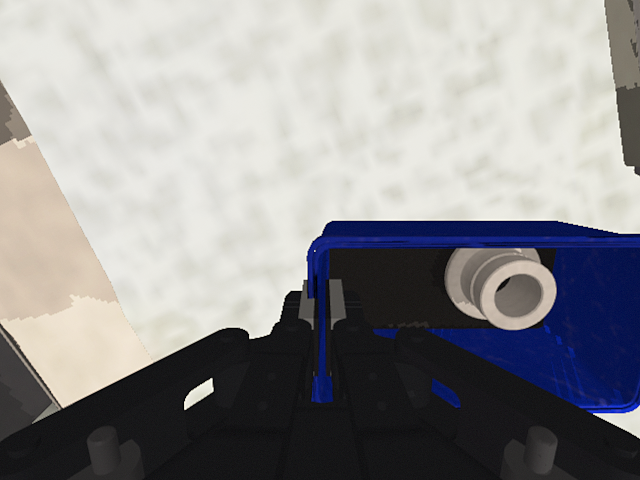

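```bash
python3 - <<'E'
from h import *
go(L2W([-290,64,50]),down(86.4),12)
E
```

```text
rows 12 dist [-12.4 189.   -0.9] ang 19.6
[0.02, -0.01, -0.33] [14.1, -7.1, 0.0]
[0.02, -0.01, -0.33] [14.3, -6.7, 0.1]
[0.02, -0.01, -0.33] [14.5, -6.3, 0.1]
[0.02, -0.01, -0.33] [14.6, -5.9, 0.1]
[0.02, -0.01, -0.33] [14.8, -5.5, 0.1]
[0.02, -0.01, -0.33] [14.9, -5.1, 0.1]
[0.02, -0.01, -0.33] [15.1, -4.6, 0.1]
[0.02, -0.01, -0.33] [15.2, -4.2, 0.1]
[0.02, -0.01, -0.33] [15.3, -3.8, 0.1]
[0.02, -0.01, -0.33] [15.4, -3.3, 0.1]
[0.02, -0.01, -0.33] [15.5, -2.9, 0.1]
[0.02, -0.01, -0.33] [15.6, -2.5, 0.1]
```

```bash
python3 -m crank '[[[0,0,-0.33,8,-4,1,0],[0,0,-0.33,14,-7,1,0],[0,0,-0.33,14,-6,1,0],[0,0,-0.33,15,-6,1,0]]]'; python3 - <<'E'
from h import *
go(L2W([-290,64,50]),down(86.4),9)
im=cam("wrist");cv2.imwrite("pics/w11.png",im["color"])
E
```

```text
t: 10.88
position: [447.8, 10.1, 50.2]
orientation: [0.8, 0.6, 0.013, 0.014]
wrist_force: [-0.8, -2.9, 3.3]
grip_width: 2.4
rows 9 dist [-15.  136.2  -0.2] ang 12.9
[0.05, 0.0, -0.28] [14.1, -5.8, -0.2]
[0.05, 0.0, -0.28] [14.2, -5.5, -0.1]
[0.05, 0.0, -0.28] [14.3, -5.1, -0.1]
[0.05, 0.0, -0.28] [14.4, -4.8, -0.1]
[0.05, 0.0, -0.28] [14.6, -4.4, -0.1]
[0.05, 0.0, -0.28] [14.7, -4.1, -0.0]
[0.05, 0.0, -0.28] [14.8, -3.7, -0.0]
[0.05, 0.0, -0.28] [14.8, -3.3, -0.0]
[0.05, 0.0, -0.28] [14.9, -3.0, 0.0]
```

View pics/w11.png

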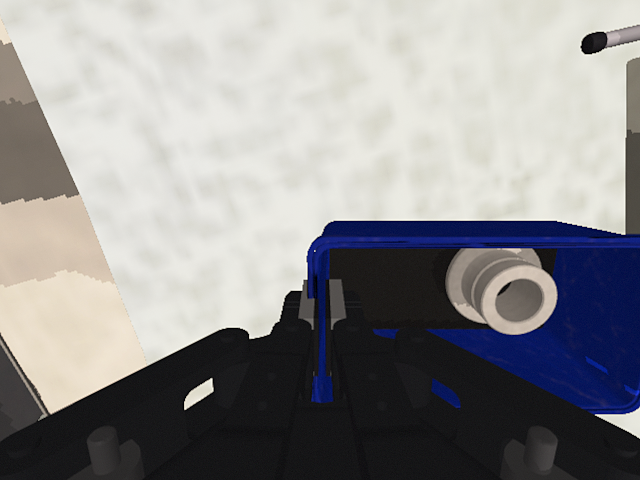

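The bin follows rigidly in the grip; the plunger tip is at (595,42). Pull back first to pass clear of it.

```bash
python3 -m crank '[[[0.1,0,-0.2,0,-10,1,0],[0.1,0,-0.2,5,-14,1,0],[0.1,0,-0.2,10,-14,1,0],[0,0,-0.2,15,-4,1,0]]]'; python3 - <<'E'
from h import *
st();print(W2L(get_obs()["position"]))
go(L2W([-295,64,50]),down(86.4),7)
E
```

```text
t: 11.27
position: [421.8, 50.4, 50.3]
orientation: [0.776, 0.631, 0.011, 0.012]
wrist_force: [0.5, -3.2, 6.2]
grip_width: 2.4
11.2667 [421.8  50.4  50.3] [0.776  0.6306 0.0106 0.0121] [-0.083  0.159  2.078 -0.004  0.872  0.125] [ 0.5 -3.2  6.2] 2.4390286852731684
[-294.92302106  -32.37088866   50.25770622]
rows 7 dist [ 6.  96.2 -0.3] ang 8.4
[0.05, 0.0, -0.23] [13.6, -2.0, -0.0]
[0.05, 0.0, -0.23] [13.7, -1.7, 0.0]
[0.05, 0.0, -0.23] [13.7, -1.4, 0.0]
[0.05, 0.0, -0.23] [13.7, -1.1, 0.0]
[0.05, 0.0, -0.23] [13.7, -0.8, 0.0]
[0.05, 0.0, -0.23] [13.8, -0.6, 0.0]
[0.05, 0.0, -0.23] [13.8, -0.3, 0.0]
```

```bash
python3 -m crank '[[[0.1,0,-0.25,14,-2,1,0],[0.1,0,-0.25,14,-2,1,0],[0.1,0,-0.25,14,-2,1,0],[0,0,-0.25,14,-1,1,0],[0,0,-0.25,14,-1,1,0],[0,0,-0.25,14,-1,1,0],[0,0,-0.2,10,0,1,0],[0,0,0,0,0,0,0]]]'; python3 - <<'E'
from h import *
st();print(W2L(get_obs()["position"]))
im=cam("wrist");cv2.imwrite("pics/w12.png",im["color"])
im=cam("top");cv2.imwrite("pics/t12.png",cv2.resize(im["color"][120:340,200:420],None,fx=2.7,fy=2.7))
im=cam("side");cv2.imwrite("pics/s12.png",cv2.resize(im["color"][180:330,200:450],None,fx=3,fy=3))
E
```

```text
t: 11.93
position: [429.6, 141.3, 50.8]
orientation: [0.721, 0.692, 0.001, 0.013]
wrist_force: [0.6, 0.6, -2.4]
grip_width: 2.8
11.9333 [429.6 141.3  50.8] [0.7214 0.6924 0.0012 0.013 ] [ 0.139  0.219  2.001 -0.025  0.904  0.196] [ 0.6  0.6 -2.4] 2.824343958574564
[-292.89571434   58.77600013   50.81120545]
```

View pics/w12.png

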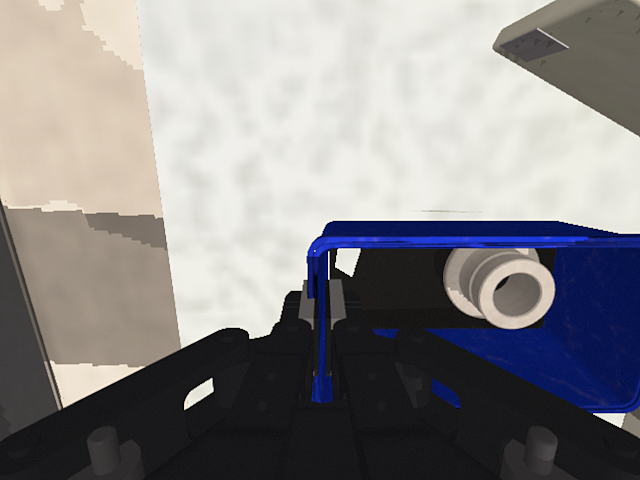

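View pics/t12.png

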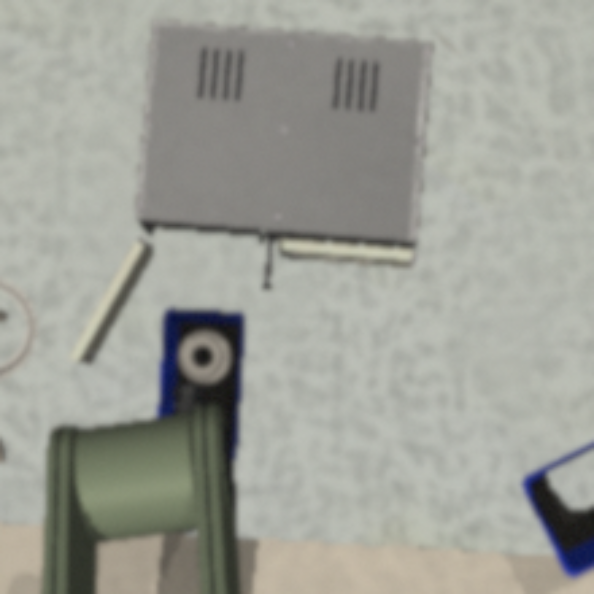

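View pics/s12.png

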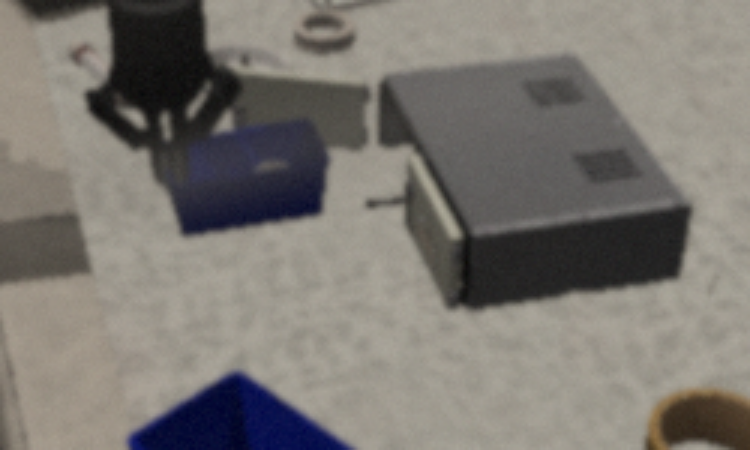

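```bash
cat >> h.py <<'E'
def rim(cn="top"):
    im=cam(cn);W=pts(im);o=W2L(W.reshape(-1,3)).reshape(W.shape)
    hsv=cv2.cvtColor(im["color"],cv2.COLOR_BGR2HSV)
    m=(o[...,2]>46)&(o[...,2]<66)&(o[...,0]<-92)&(o[...,0]>-330)&(o[...,1]>0)&(o[...,1]<115)&(hsv[...,0]>105)&(hsv[...,0]<130)&(hsv[...,1]>120)
    P=o[m];
    if len(P)<10: print("few",len(P));return
    for x0 in range(-320,-90,20):
        s=P[(P[:,0]>=x0)&(P[:,0]<x0+20)]
        if len(s)>3: print(x0,np.round([s[:,1].min(),s[:,1].max(),s[:,0].min(),s[:,0].max()],0),len(s))
E
python3 - <<'E'
from h import *
rim();go(L2W([-120,64,50]),down(86.4),10)
E
```

```text
-260 [  88.   91. -260. -241.] 12
-240 [  89.   92. -238. -221.] 17
-220 [  89.   91. -219. -204.] 10
-200 [  90.   92. -197. -180.] 9
-180 [  30.   91. -178. -169.] 9
rows 10 dist [173.1  -5.3  -0.6] ang 1.8
[0.02, 0.02, 0.02] [0.2, 17.3, 0.4]
[0.02, 0.02, 0.02] [0.3, 17.3, 0.4]
[0.02, 0.02, 0.02] [0.3, 17.3, 0.3]
[0.02, 0.02, 0.02] [0.3, 17.3, 0.3]
[0.02, 0.02, 0.02] [0.4, 17.3, 0.3]
[0.02, 0.02, 0.02] [0.4, 17.3, 0.2]
[0.02, 0.02, 0.02] [0.4, 17.3, 0.2]
[0.02, 0.02, 0.02] [0.5, 17.3, 0.2]
[0.02, 0.02, 0.02] [0.5, 17.3, 0.1]
[0.02, 0.02, 0.02] [0.5, 17.3, 0.1]
```

```bash
python3 -m crank '[[[0,0,0,2,10,0.5,0],[0,0,0,2,17,0.5,0],[0,0,0,1.5,17,0.5,0],[0,0,0,1,17,0.5,0],[0,0,0,0.5,17,0.5,0]]]'; python3 - <<'E'
from h import *
st();print(W2L(get_obs()["position"]));rim()
go(L2W([-115,64,50]),down(86.4))
E
```

```text
t: 12.55
position: [489.8, 142.2, 50.1]
orientation: [0.722, 0.691, -0.016, -0.002]
wrist_force: [-9.7, 0.2, 18.3]
grip_width: 2.4
12.55 [489.8 142.2  50.1] [ 0.7224  0.6913 -0.0159 -0.002 ] [ 0.122  0.347  1.83  -0.019  0.993  0.177] [-9.7  0.2 18.3] 2.4377269920818576
[-232.8858764    63.54644591   50.13147353]
-180 [  95.   98. -164. -161.] 4
-160 [  95.   98. -159. -141.] 11
-140 [  95.   97. -139. -122.] 10
-120 [  34.   97. -119. -109.] 14
rows 3 dist [112.8  -6.8  -0.8] ang 1.8
[-0.06, 0.08, 0.07] [-0.6, 37.7, -0.4]
[-0.06, 0.08, 0.07] [-0.4, 37.7, -0.2]
[-0.06, 0.08, 0.07] [-0.1, 37.7, 0.0]
```

```bash
python3 -m crank '[[[-0.1,0,0,0,16,-1,0],[-0.1,0,0,0,18,-0.5,0],[0,0,0,0,18,0,0],[0,0,0,0,18,0,0],[0,0,0,0,18,0,0]]]'; python3 - <<'E'
from h import *
st();print(W2L(get_obs()["position"]));rim()
go(L2W([-115,64,50]),down(86.4))
E
```

```text
t: 13.02
position: [573.4, 135.1, 50.4]
orientation: [0.723, 0.691, -0.017, -0.001]
wrist_force: [-6.9, 0.7, 12.1]
grip_width: 2.0
13.0167 [573.4 135.1  50.4] [ 0.7227  0.691  -0.0172 -0.0012] [ 0.094  0.482  1.626 -0.022  1.062  0.15 ] [-6.9  0.7 12.1] 2.04049217823708
[-149.04595868   61.78222611   50.35575252]
few 0
rows 1 dist [29.2  0.6 -1.2] ang 1.9
[-0.2, 0.26, 0.2] [2.0, 29.2, 0.6]
```

```bash
python3 -m crank '[[[-0.2,0,0,1,14,-1,0],[0,0,0,1,14,0,0],[0,0,0,0,3,0,0]]]'; python3 - <<'E'
from h import *
st();print(W2L(get_obs()["position"]))
im=cam("wrist");cv2.imwrite("pics/w13.png",im["color"])
im=cam("side");cv2.imwrite("pics/s13.png",cv2.resize(im["color"][160:300,250:450],None,fx=4,fy=4))
E
```

```text
t: 13.32
position: [606.6, 132.8, 50.4]
orientation: [0.723, 0.69, -0.012, 0.005]
wrist_force: [-5.2, 3.4, 14.3]
grip_width: 2.7
13.3167 [606.6 132.8  50.4] [ 0.7235  0.6902 -0.0125  0.0046] [ 0.087  0.53   1.551 -0.026  1.075  0.147] [-5.2  3.4 14.3] 2.741281490091313
[-115.71735517   61.55549841   50.43386151]
```

View pics/w13.png

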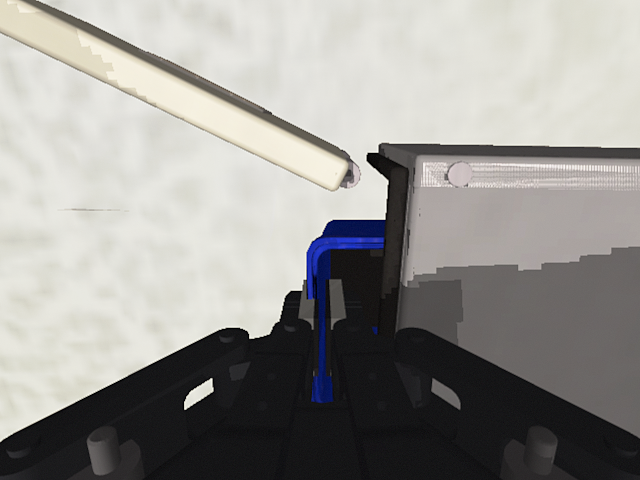

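View pics/s13.png

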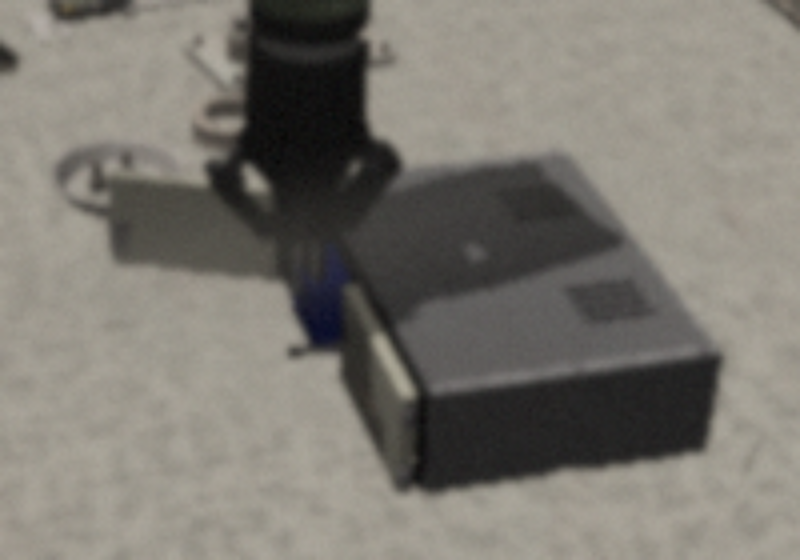

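```bash
python3 -m crank '[[[0,0,0,0,0,0,12],[0,0,0,0,0,0,12],[0,0,0,0,0,0,12]]]'; python3 -m crank '[[[0,0,0,0,0,-15,12],[0,0,0,0,0,-20,12],[0,0,0,0,0,-20,12],[0,0,0,0,-10,-25,0],[0,0,0,0,-20,-20,0],[0,0,0,0,-20,-10,0]]]'; python3 - <<'E'
from h import *
st();print(W2L(get_obs()["position"]))
im=cam("wrist");cv2.imwrite("pics/w14.png",im["color"])
E
```

```text
t: 13.67
position: [600.9, 132.7, 51.1]
orientation: [0.724, 0.69, -0.017, -0.0]
wrist_force: [0.7, 0.4, 0.2]
grip_width: 12.0
t: 14.17
position: [547.5, 131.2, 155.5]
orientation: [0.725, 0.688, -0.027, -0.005]
wrist_force: [0.4, -0.1, -0.3]
grip_width: -0.0
14.1667 [547.5 131.2 155.5] [ 0.7254  0.6878 -0.0268 -0.0053] [ 0.095  0.305  1.622 -0.026  1.263  0.156] [ 0.4 -0.1 -0.3] -0.019045996355318565
[-174.65416332   56.22363708  155.52610846]
```

View pics/w14.png

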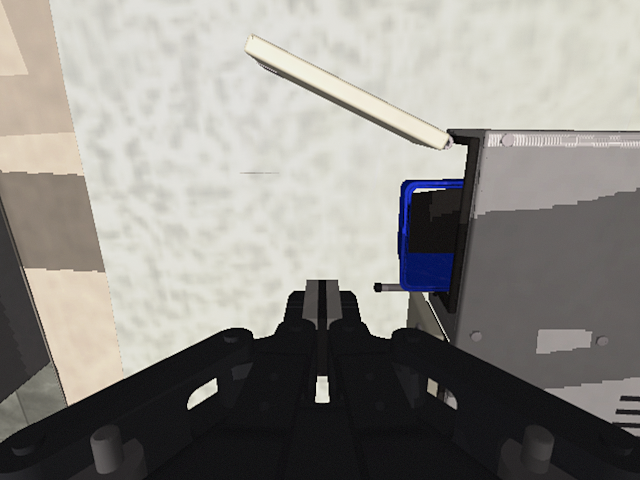

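```bash
python3 - <<'E'
from h import *
rim("wrist")
im=cam("wrist");W=pts(im)
for u,v in [(378,287),(395,288),(410,288)]: print(W2L(W[v,u]).round(1))
E
```

```text
-140 [  21.   94. -127. -120.] 803
-120 [  19.   95. -120. -100.] 585
-100 [  20.   95. -100.  -92.] 245
[-137.1    8.4   24.5]
[-124.     8.    24.6]
[-119.5   22.9   55.3]
```

```bash
cat >> h.py <<'E'
def tilt(deg,tx=86.4): return down(tx)*Ro.from_rotvec([-np.deg2rad(deg),0,0])
E
python3 - <<'E'
from h import *
go(L2W([-180,58,80]),tilt(30),6)
E
```

```text
rows 6 dist [ -4.3   1.7 -74.3] ang 32.7
[-1.09, 0.05, 0.04] [0.6, -0.2, 12.4]
[-1.09, 0.05, 0.04] [0.6, -1.3, 12.3]
[-1.09, 0.05, 0.04] [0.5, -2.5, 12.1]
[-1.09, 0.05, 0.04] [0.4, -3.6, 11.8]
[-1.09, 0.05, 0.04] [0.4, -4.7, 11.5]
[-1.09, 0.05, 0.04] [0.3, -5.8, 11.0]
```

```bash
python3 -m crank '[[[-1.1,0,0,1,0,12,0],[-1.1,0,0,1,-1,12,0],[-1.1,0,0,1,-3,12,0],[-1.1,0,0,0,-4,12,0],[-1.1,0,0,0,-5,12,0],[-1.1,0,0,0,-6,11,0],[0,0,0,0,0,0,0]]]'; python3 - <<'E'
from h import *
st();print(W2L(get_obs()["position"]))
go(L2W([-170,58,42]),tilt(30),3)
E
```

```text
t: 14.9
position: [543.6, 128.3, 69.0]
orientation: [0.695, 0.666, 0.175, 0.207]
wrist_force: [-2.5, -0.9, -0.7]
grip_width: 0.2
14.9 [543.6 128.3  69. ] [0.6951 0.6659 0.1747 0.2073] [ 0.148  0.213  2.088 -0.414  0.332  0.548] [-2.5 -0.9 -0.7] 0.2206152746318685
[-178.30853086   53.1113341    69.00679876]
rows 3 dist [  8.6   4.4 -27. ] ang 2.4
[0.09, 0.09, 0.1] [1.9, -2.3, 9.1]
[0.09, 0.09, 0.1] [1.8, -2.2, 9.1]
[0.09, 0.09, 0.1] [1.7, -2.2, 9.2]
```

```bash
python3 -m crank '[[[0,0.1,0.1,2,-1,9,0],[0,0.1,0.1,2,-2,9,0],[0,0,0,2,-1,8,0],[0,0,0,0,0,1,0]]]'; python3 - <<'E'
from h import *
st();print(W2L(get_obs()["position"]))
go(L2W([-100,58,41]),tilt(30),6)
im=cam("wrist");cv2.imwrite("pics/w15.png",im["color"])
E
```

```text
t: 15.23
position: [553.5, 131.1, 38.0]
orientation: [0.701, 0.663, 0.175, 0.196]
wrist_force: [0.1, 0.7, -0.0]
grip_width: 0.1
15.2333 [553.5 131.1  38. ] [0.7009 0.663  0.1754 0.1959] [ 0.14   0.3    2.063 -0.417  0.28   0.567] [ 0.1  0.7 -0. ] 0.0708547330581561
[-168.60978714   56.4660249    38.04136638]
rows 6 dist [68.6 -2.8  3. ] ang 1.0
[0.02, 0.02, 0.02] [0.2, 10.1, 5.4]
[0.02, 0.02, 0.02] [0.2, 10.1, 5.4]
[0.02, 0.02, 0.02] [0.2, 10.1, 5.3]
[0.02, 0.02, 0.02] [0.2, 10.1, 5.3]
[0.02, 0.02, 0.02] [0.2, 10.1, 5.3]
[0.02, 0.02, 0.02] [0.2, 10.1, 5.3]
```

View pics/w15.png

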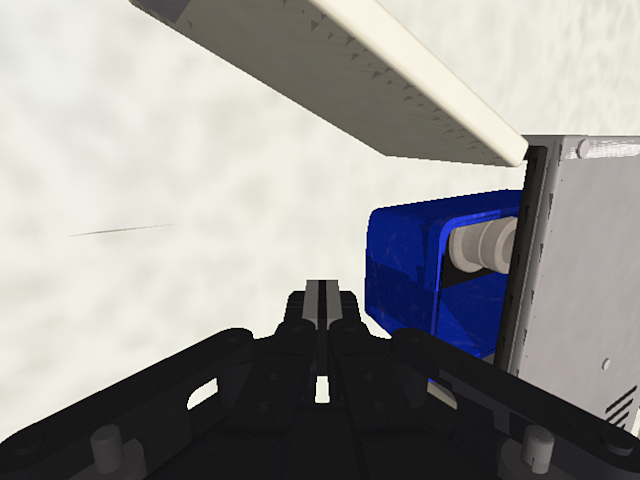

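```bash
python3 -m crank '[[[0,0,0,0,10,5,0],[0,0,0,0,10,5,0],[0,0,0,0,10,5.5,0],[0,0,0,0,10,6,0]]]'; python3 - <<'E'
from h import *
st();print(W2L(get_obs()["position"]))
go(L2W([-100,58,41]),tilt(30),2)
im=cam("wrist");cv2.imwrite("pics/w16.png",im["color"])
E
```

```text
t: 15.62
position: [600.6, 127.0, 39.6]
orientation: [0.702, 0.664, 0.172, 0.194]
wrist_force: [-0.3, 0.7, -0.3]
grip_width: -0.1
15.6167 [600.6 127.   39.6] [0.7016 0.6638 0.1717 0.1941] [ 0.118  0.366  1.953 -0.329  0.323  0.459] [-0.3  0.7 -0.3] -0.12188096727705586
[-121.35098533   55.41760517   39.61336223]
rows 2 dist [21.5  1.2  1.4] ang 1.0
[0.0, 0.07, 0.06] [1.2, 9.6, 4.7]
[0.0, 0.07, 0.06] [1.3, 9.6, 4.7]
```

View pics/w16.png

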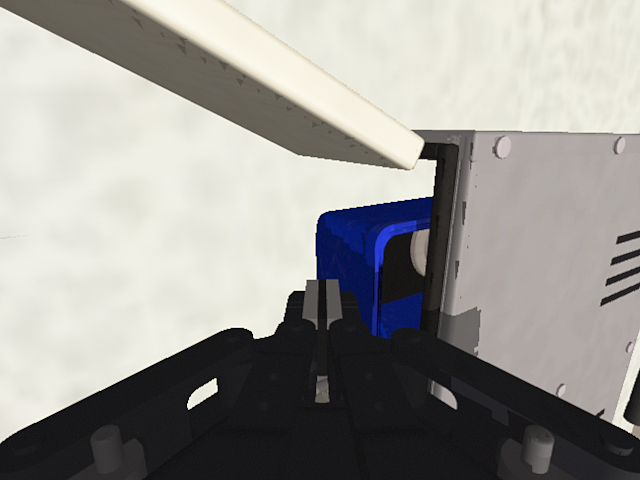

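```bash
python3 -m crank '[[[0,0,0,0,10,5,0],[0,0,0,0.5,10,5,0]]]'; python3 - <<'E'
from h import *
st();print(W2L(get_obs()["position"]))
rim("wrist")
E
```

```text
t: 15.83
position: [624.6, 125.4, 41.6]
orientation: [0.702, 0.664, 0.17, 0.193]
wrist_force: [-60.5, 6.5, 47.0]
grip_width: 0.2
15.8333 [624.6 125.4  41.6] [0.7023 0.6637 0.1702 0.1933] [ 0.109  0.398  1.896 -0.295  0.349  0.417] [-60.5   6.5  47. ] 0.17758656241391474
[-97.35398527  55.3370786   41.63854523]
-180 [  66.   68. -174. -160.] 25
-160 [  47.   68. -159. -140.] 43
-140 [  62.   68. -138. -122.] 20
-100 [ 66. 104. -96. -95.] 44
```

```bash
python3 -m crank '[[[0,0,0,0,-8,-4,0]]]'; python3 - <<'E'
from h import *
st();print(W2L(get_obs()["position"]))
im=cam("wrist");cv2.imwrite("pics/w17.png",im["color"])
im=cam("side");cv2.imwrite("pics/s17.png",cv2.resize(im["color"][160:300,250:450],None,fx=4,fy=4))
E
```

```text
t: 15.97
position: [616.8, 126.1, 42.5]
orientation: [0.703, 0.664, 0.17, 0.193]
wrist_force: [0.0, 0.5, 0.6]
grip_width: 0.0
15.9667 [616.8 126.1  42.5] [0.7025 0.6636 0.1697 0.1931] [ 0.113  0.385  1.913 -0.303  0.347  0.429] [0.  0.5 0.6] 0.024412390759178
[-105.10383206   55.48976436   42.50462983]
```

View pics/w17.png

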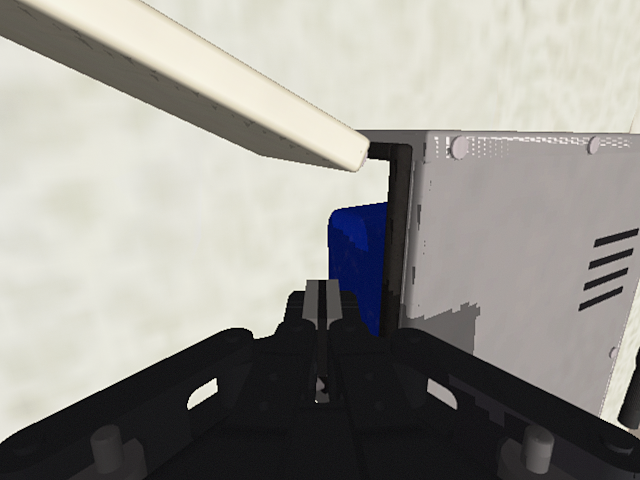

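View pics/s17.png

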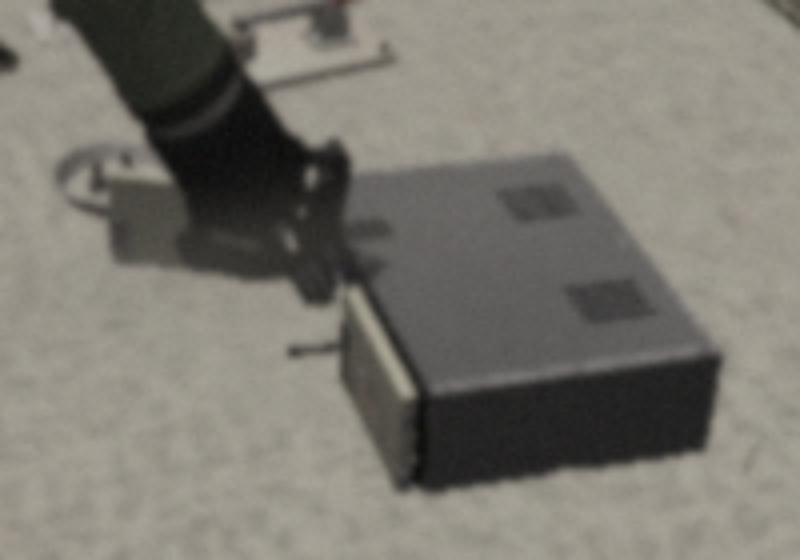

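```bash
python3 - <<'E'
from h import *
im=cam("wrist");W=pts(im);o=W2L(W.reshape(-1,3)).reshape(W.shape)
hsv=cv2.cvtColor(im["color"],cv2.COLOR_BGR2HSV)
m=(hsv[...,0]>105)&(hsv[...,0]<130)&(hsv[...,1]>120)
m[:,:300]=0;m[:200]=0;m[400:]=0
P=o[m];print(len(P),np.nanpercentile(P,[1,10,50,90,99],axis=0).round(1).tolist())
for y in range(55,100,6):
    s=P[abs(P[:,1]-y)<3]
    if len(s)>5: print(y,np.nanpercentile(s[:,0],[2,50]).round(1),np.nanpercentile(s[:,2],[2,98]).round(0),len(s))
E
```

```text
6255 [[-95.5, 41.8, 3.8], [-83.6, 51.0, 10.2], [-80.2, 72.5, 32.1], [-76.2, 89.1, 50.2], [-52.6, 90.9, 66.2]]
55 [-84.1 -80. ] [ 4. 52.] 661
61 [-93.3 -80.2] [ 5. 53.] 696
67 [-95.1 -80.4] [ 5. 67.] 738
73 [-94.7 -80.6] [ 5. 65.] 742
79 [-88.1 -80.8] [ 5. 57.] 786
85 [-85.  -80.4] [ 5. 54.] 901
91 [-84.5 -73.6] [ 4. 52.] 958
97 [-96.4 -95.3] [65. 67.] 17
```

The bin's near wall is at -80 mm, which puts its rim at -83 and inside the frame plane (-90). Now I back out, straighten up and go round to the outside of the door.

```bash
python3 -m crank '[[[0,0,0,0,-20,-10,0],[0,0,0,0,-25,-20,0],[0.6,0,0,0,-20,-30,0],[1.2,0,0,0,-10,-30,0],[1.2,0,0,0,0,-30,0],[1.2,0,0,0,0,-20,0],[1.2,0,0,0,0,0,0]]]'; python3 - <<'E'
from h import *
st();print(W2L(get_obs()["position"]))
im=cam("wrist");cv2.imwrite("pics/w18.png",im["color"])
W=pts(im);o=W2L(W.reshape(-1,3)).reshape(W.shape)
m=(o[...,2]>71)&(o[...,2]<80)
for y in (30,50,70,90):
    s=m&(abs(o[...,1]-y)<4); print(y,"roof edge x",np.nanpercentile(o[...,0][s],[1,3,6]).round(1) if s.any() else None)
go(L2W([-175,195,150]),down(176.4),15)
E
```

```text
t: 16.7
position: [481.6, 136.0, 128.7]
orientation: [0.726, 0.687, 0.005, 0.017]
wrist_force: [1.4, -1.2, 0.2]
grip_width: 0.2
16.7 [481.6 136.  128.7] [0.7261 0.6874 0.0053 0.017 ] [ 0.115  0.171  1.853 -0.023  1.088  0.18 ] [ 1.4 -1.2  0.2] 0.2357958679857679
[-240.69996718   56.87059697  128.72072944]
30 roof edge x [-94.1 -90.8 -90.4]
50 roof edge x [-94.6 -91.1 -90.5]
70 roof edge x [-94.  -91.  -90.4]
90 roof edge x [-94.7 -92.8 -90.6]
rows 15 dist [ 70.3 134.4  21.6] ang 89.7
[0.01, 0.03, -1.2] [9.2, 4.2, -1.4]
[0.01, 0.03, -1.2] [8.7, 5.1, -1.4]
[0.01, 0.03, -1.2] [8.1, 6.0, -1.4]
[0.01, 0.03, -1.2] [7.5, 6.8, -1.4]
[0.01, 0.03, -1.2] [6.7, 7.6, -1.4]
[0.01, 0.03, -1.2] [5.9, 8.2, -1.4]
[0.01, 0.03, -1.2] [5.0, 8.8, -1.4]
[0.01, 0.03, -1.2] [4.1, 9.3, -1.4]
[0.01, 0.03, -1.2] [3.1, 9.6, -1.4]
[0.01, 0.03, -1.2] [2.1, 9.9, -1.4]
[0.01, 0.03, -1.2] [1.0, 10.1, -1.4]
[0.01, 0.03, -1.2] [-0.0, 10.1, -1.4]
[0.01, 0.03, -1.2] [-1.1, 10.1, -1.4]
[0.01, 0.03, -1.2] [-2.1, 9.9, -1.4]
[0.01, 0.03, -1.2] [-3.1, 9.6, -1.4]
```

View pics/w18.png

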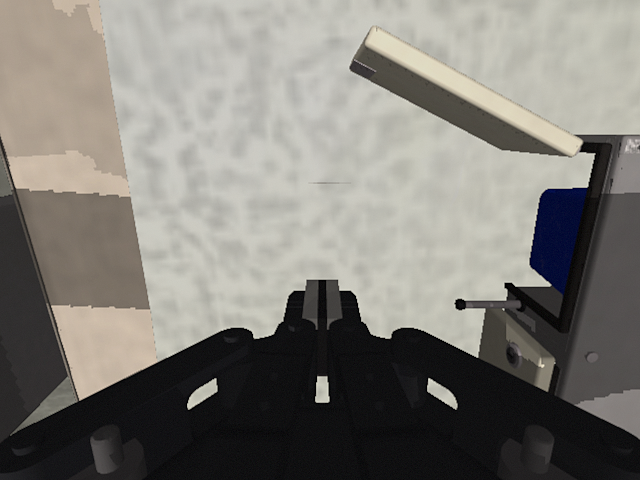

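```bash
python3 -m crank '[[[0,0,-1.25,9,4,-3,0],[0,0,-1.25,9,5,-3,0],[0,0,-1.25,9,6,-3,0],[0,0,-1.25,8,7,-3,0],[0,0,-1.25,7,8,-2,0],[0,0,-1.25,6,9,-2,0],[0,0,-1.25,5,9,-2,0],[0,0,-1.25,4,10,-2,0]]]'; python3 - <<'E'
from h import *
go(L2W([-175,195,150]),down(176.4))
E
```

```text
t: 17.42
position: [526.6, 211.6, 146.3]
orientation: [0.351, 0.936, 0.0, 0.024]
wrist_force: [-1.1, -0.1, 0.6]
grip_width: -0.2
rows 6 dist [29.4 58.1  3.7] ang 37.6
[0.0, 0.09, -1.25] [2.7, 10.5, -0.6]
[0.0, 0.09, -1.25] [1.5, 10.7, -0.5]
[0.0, 0.09, -1.25] [0.3, 10.8, -0.5]
[0.0, 0.09, -1.25] [-0.9, 10.8, -0.5]
[0.0, 0.09, -1.25] [-2.0, 10.7, -0.6]
[0.0, 0.09, -1.25] [-3.2, 10.4, -0.6]
```

```bash
python3 -m crank '[[[0,0.1,-1.3,3,11,-1,0],[0,0.1,-1.3,1,11,-1,0],[0,0.1,-1.3,0,11,-1,0],[0,0.1,-1.3,-1,11,-1,0],[0,0,-1.3,-2,11,-1,0],[0,0,-1.3,-3,10,-1,0],[0,0,0,0,0,0,0]]]'; python3 - <<'E'
from h import *
st();print(W2L(get_obs()["position"]))
im=cam("wrist");cv2.imwrite("pics/w19.png",im["color"])
go(L2W([-178,193,58]),down(176.4))
E
```

```text
t: 18.0
position: [557.0, 274.9, 147.5]
orientation: [-0.001, 1.0, 0.001, 0.01]
wrist_force: [-0.6, -0.6, -0.4]
grip_width: -0.3
18.0 [557.  274.9 147.5] [-0.0012  0.9999  0.0013  0.01  ] [ 0.321  0.386  1.531 -0.004  1.205 -1.251] [-0.6 -0.6 -0.4] -0.275355627887371
[-174.27840747  200.21422755  147.48135763]
rows 3 dist [ -3.4  -6.1 -89. ] ang 3.7
[0.01, 0.07, 0.23] [1.7, -2.1, 29.6]
[0.01, 0.07, 0.23] [1.5, -2.1, 29.7]
[0.01, 0.07, 0.23] [1.2, -2.1, 29.7]
```

View pics/w19.png

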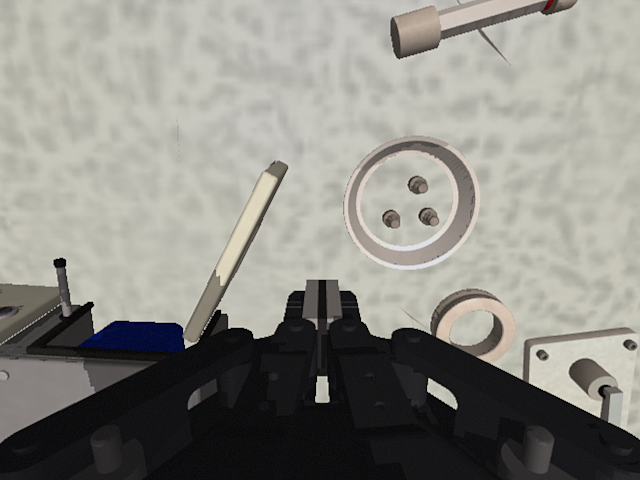

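```bash
python3 -m crank '[[[0,0.1,0.25,2,-2,25,0],[0,0.1,0.25,1,-2,30,0],[0,0,0.25,1,-2,25,0],[0,0,0,0,0,4,0]]]'; sed 's/10+s0+11\*abs(np.cos(a))+14.5\*abs(np.sin(a))/-(s0+11*abs(np.cos(a))+14.5*abs(np.sin(a)))/' arc.py > arcc.py; python3 - <<'E'
from h import *
st();print(W2L(get_obs()["position"]))
E
python3 arcc.py 1.95 0.55 10 95
```

```text
t: 18.38
position: [554.9, 267.1, 62.7]
orientation: [0.041, 0.999, 0.002, 0.005]
wrist_force: [-1.5, -0.9, -1.4]
grip_width: 0.3
18.3833 [554.9 267.1  62.7] [0.0408 0.9992 0.0019 0.0049] [ 0.308  0.489  1.583  0.     1.059 -1.181] [-1.5 -0.9 -1.4] 0.31662347193242124
[-175.86833209  192.35009836   62.68434779]
1.95 [-188.  172.] [ 12. -20.   4.]
1.79 [-195.  158.] [  7. -14.  -0.]
1.64 [-200.  143.] [  5. -16.  -0.]
1.48 [-202.  128.] [  2. -15.  -0.]
1.33 [-203.  114.] [  0. -14.  -0.]
1.17 [-201.  100.] [ -2. -14.  -0.]
1.02 [-197.   86.] [ -4. -14.  -0.]
0.86 [-190.   73.] [ -7. -13.   0.]
0.71 [-182.   60.] [ -9. -13.   0.]
0.55 [-171.   49.] [-11. -11.   0.]
```

```bash
python3 -m crank '[[[0,0,0,12,-20,3,0],[0,0,0,7,-14,1,0],[0,0,0,5,-16,1,0],[0,0,0,2,-16,1,0],[0,0,0,0,-15,1,0]]]'; python3 - <<'E'
from h import *
st();print(W2L(get_obs()["position"]))
E
python3 arcc.py 1.25 0.45 6 95
```

```text
t: 18.8
position: [521.1, 187.4, 54.5]
orientation: [0.044, 0.999, 0.003, 0.007]
wrist_force: [0.5, 1.1, 0.6]
grip_width: -0.2
18.8 [521.1 187.4  54.5] [0.0439 0.999  0.0034 0.007 ] [ 0.187  0.391  1.753  0.004  0.983 -1.298] [0.5 1.1 0.6] -0.2346476151959162
[-204.56470297  110.63846901   54.53947861]
1.25 [-202.  107.] [-3. -3. -3.]
1.09 [-199.   93.] [ -3. -14.  -0.]
0.93 [-194.   79.] [ -6. -14.  -0.]
0.77 [-186.   65.] [ -8. -13.   0.]
0.61 [-175.   53.] [-11. -12.   0.]
0.45 [-162.   43.] [-13. -10.   0.]
```

```bash
python3 -m crank '[[[0,0,0,-3,-4,-2,0],[0,0,0,-3,-14,0,0],[0,0,0,-6,-14,0,0],[0,0,0,-8,-13,0,0]]]'; python3 - <<'E'
from h import *
st();print(W2L(get_obs()["position"]))
im=cam("wrist");cv2.imwrite("pics/w20.png",im["color"])
E
python3 arcc.py .65 0.4 3 98
```

```text
t: 19.13
position: [536.2, 139.3, 59.2]
orientation: [0.047, 0.999, 0.005, 0.008]
wrist_force: [-0.6, 2.3, 0.2]
grip_width: 0.2
19.1333 [536.2 139.3  59.2] [0.0469 0.9989 0.0046 0.008 ] [ 0.094  0.383  1.752  0.008  0.99  -1.387] [-0.6  2.3  0.2] 0.15582359632863466
[-186.40165092   63.61723717   59.17151569]
0.65 [-180.   54.] [-5. -8.  2.]
0.52 [-170.   45.] [-10.  -9.   0.]
0.4 [-159.   37.] [-11.  -7.   0.]
```

View pics/w20.png

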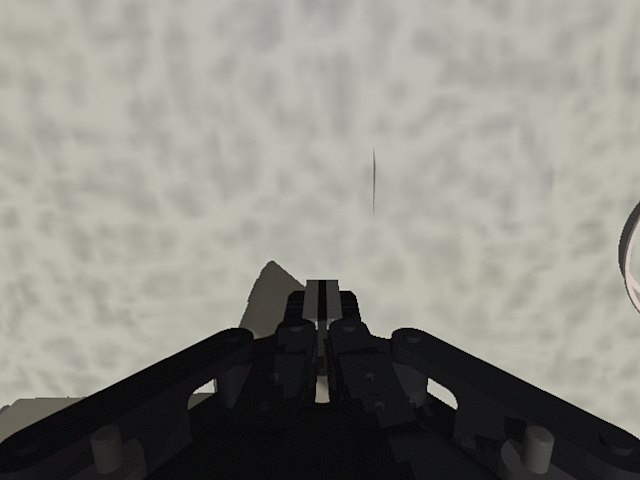

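Door is swinging in ahead of the finger; continue to the plunger.

```bash
python3 -m crank '[[[0,0,0,-5,-8,1,0],[0,0,0,-10,-9,0,0],[0,0,0,-11,-8,0,0],[0,0,0,-8,-8,0,0]]]'; python3 - <<'E'
from h import *
st();print(W2L(get_obs()["position"]))
E
python3 arcc.py .3 -0.05 5 105
```

```text
t: 19.52
position: [569.3, 101.5, 60.0]
orientation: [0.048, 0.999, 0.006, 0.008]
wrist_force: [-5.6, 7.0, 0.2]
grip_width: -0.1
19.5167 [569.3 101.5  60. ] [0.0485 0.9988 0.0058 0.0079] [ 0.021  0.424  1.689  0.012  1.012 -1.459] [-5.6  7.   0.2] -0.07291997274069695
[-150.96347021   27.94923023   59.9985163 ]
0.3 [-152.   25.] [ 1. -3.  2.]
0.21 [-142.   21.] [-10.  -3.   0.]
0.12 [-132.   18.] [-10.  -3.   0.]
0.04 [-122.   17.] [-10.  -2.   0.]
-0.05 [-113.   16.] [-9. -1.  0.]
```

```bash
python3 -m crank '[[[0,0,-0.2,-8,-4,0.5,0],[0,0,-0.1,-9,-3,0.5,0],[0,0,0,-9,-2,0.5,0],[0,0,0,-6,-1,0.5,0]]]'; python3 - <<'E'
from h import *
print(W2L(get_obs()["position"]))
E
```

```text
t: 19.85
position: [594.8, 89.9, 55.9]
orientation: [0.036, 0.999, 0.009, -0.004]
wrist_force: [-4.1, 2.9, 3.7]
grip_width: -0.0
[-124.80652179   18.0379017    55.92244419]
```

```bash
python3 -m crank '[[[0,0,0,-5,-1,0,0],[0,0,0,-5,0,0,0],[0,0,0,-5,0,0,0],[0,0,0,-4,0,0,0]]]'; python3 - <<'E'
from h import *
print(W2L(get_obs()["position"]))
E
```

```text
t: 20.18
position: [606.0, 88.0, 53.4]
orientation: [0.036, 0.999, 0.01, -0.018]
wrist_force: [-17.6, 2.3, 11.3]
grip_width: 0.2
[-113.53333142   16.86898103   53.39493551]
```

```bash
python3 -m crank '[[[0,0,0,-4,0,-0.5,0]]]'; python3 -m crank '[[[0,0,0,25,0,0,0],[0,0,0,35,0,0,0],[0,0,0,35,0,-20,0],[0,0.4,0,0,0,-35,0],[0,0.4,0,0,0,-35,0],[0,0,0,0,0,-35,0],[0,0,0,0,0,0,0]]]'; python3 - <<'E'
from h import *
st()
im=cam("wrist");cv2.imwrite("pics/w21.png",im["color"]);doorfit(im)
E
```

```text
t: 20.27
position: [605.7, 88.1, 52.9]
orientation: [0.035, 0.999, 0.01, -0.024]
wrist_force: [-13.3, 1.1, 10.7]
grip_width: 0.1
t: 20.85
position: [506.3, 88.5, 174.5]
orientation: [0.035, 0.996, 0.009, -0.077]
wrist_force: [2.3, 0.9, 1.7]
grip_width: -0.1
20.85 [506.3  88.5 174.5] [ 0.0351  0.9963  0.009  -0.0774] [-0.008  0.247  1.661  0.022  1.388 -1.514] [2.3 0.9 1.7] -0.10330043295023614
door ang med [-2.000e-03  5.000e-03  2.627e+00] 438
```

View pics/w21.png

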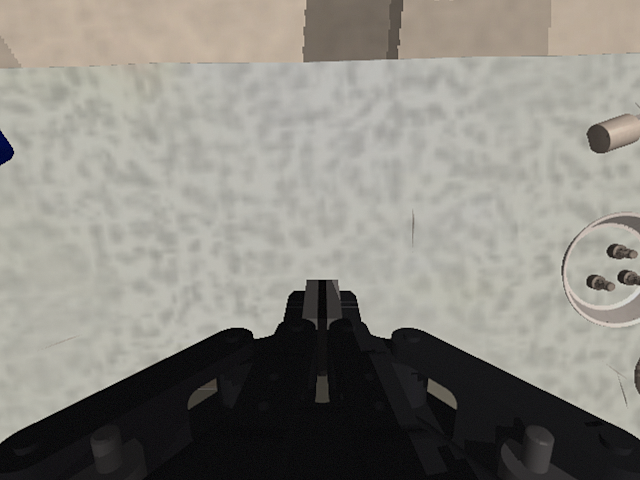

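```bash
python3 -m crank '[[[0,-0.8,0,0,0,-25,0],[0,-0.8,0,0,0,-25,0],[0,-0.8,0,15,0,-10,0],[0,-0.4,0,20,0,0,0],[0,0,0,0,0,0,0],[0,0,0,0,0,0,0]]]'; python3 - <<'E'
from h import *
st()
im=cam("wrist");cv2.imwrite("pics/w22.png",im["color"]);doorfit(im)
im=cam("top");cv2.imwrite("pics/t22.png",im["color"])
im=cam("side");cv2.imwrite("pics/s22.png",cv2.resize(im["color"][140:340,190:450],None,fx=3,fy=3))
E
```

```text
t: 21.4
position: [478.1, 86.8, 227.9]
orientation: [0.037, 0.998, 0.003, 0.045]
wrist_force: [0.9, -0.3, 0.1]
grip_width: -0.3
21.4 [478.1  86.8 227.9] [0.0372 0.9983 0.0029 0.0455] [-0.    -0.025  1.839  0.003  1.236 -1.497] [ 0.9 -0.3  0.1] -0.3166960125953185
door ang med [-0.01   0.009  2.479] 842
```

View pics/w22.png

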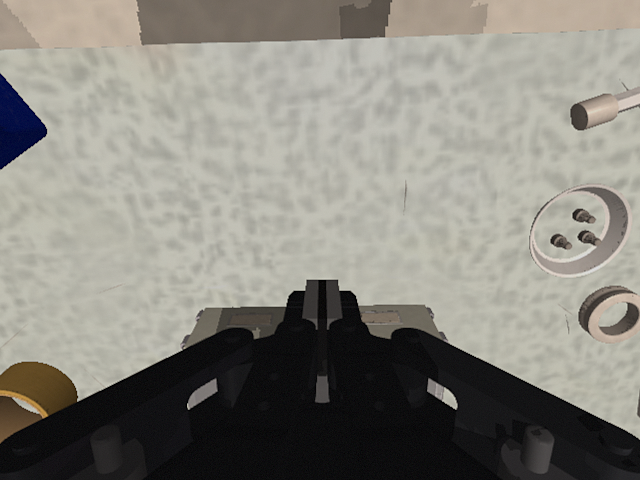

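View pics/t22.png

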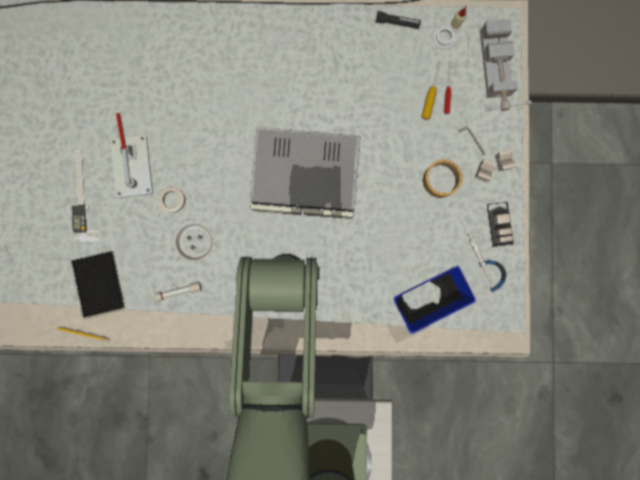

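View pics/s22.png

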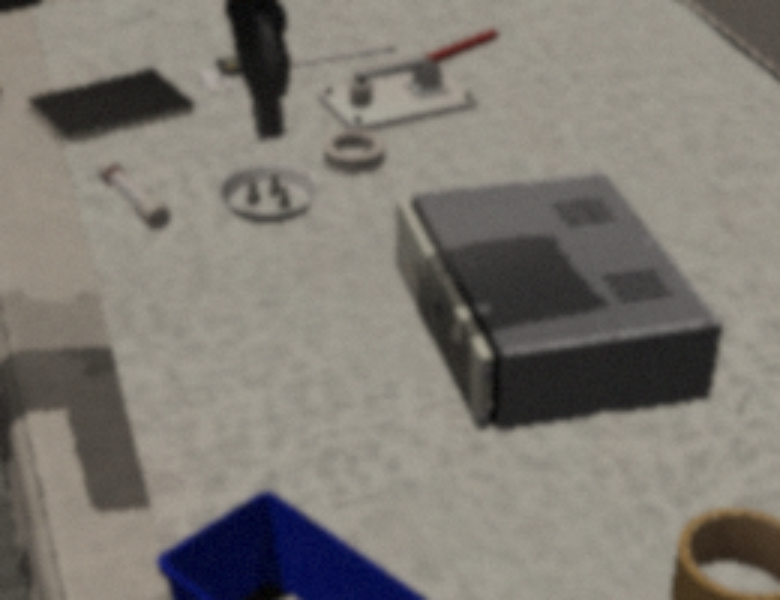

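The door lies flush with the right one and has stayed there after release. The gauges are at the same pixels as at the start: ring (172,199), plug (178,290), micrometer (487,262). The robot touches nothing.

```bash
python3 - <<'E'
from station import *
print(finish_job())
E
```

```text
the job is handed in; nothing more can be done
None
```

The small blue bin with its bush is in the left bay, and the door is shut and held by the catch. I handed the job in about 21.4 s in, well under the 67 s limit; no verdict comes back, so what follows is from my own checks.

**What I did:** I pressed the unlocked left door until it sprang ajar (about 0.36 rad) and swung it out to its stop. Then I gripped the smaller bin by its near end wall, slid it in lengthwise and upright, and pushed it fully in. Finally I swung the door shut and pressed it to the stop with 13–18 N.

**Last checks:**
- **Bin:** just before the door was shut, its near rim measured about 7 mm inside the frame plane.
- **Bush:** I last saw it in the bin just before the final push, when it was upright in the far half. It can't be seen with the door shut.
- **Door:** its measured angle after I let go was 0.00 to 0.01 rad, flush with the right door.
- **Gauges:** the ring gauge, plug gauge and micrometer show no movement in the top picture.

**What went wrong:** in the final push the wrist force briefly reached about 76 N. One of the gripper's finger joints probably caught the roof edge, and I backed off at once. That is under the 120 N wrist limit. If it was the gripper's body that touched, it may have passed the 40 N limit, and I could not tell which part it was.

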